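# Stack patina-kit cartons and hold the sample case ready over the column

### The job

Finish packing the order: on the large carton that stands alone on the right of the railing section set first the tall carton, then the flat carton, each centred and square on the one below and set down, not dropped. Then carry the metal sample case over the railing and finish while still holding it level, centred and square over the column, about a centimetre above the flat carton and touching nothing but the gripper, so that a colleague can slip the packing slip in between. Do not knock the railing, leave the spray bottles and the jar where they are, and do not push the large carton away from its place.

Things in the scene. Friction and masses are not known exactly. Their poses are not given: they have to be found in the camera images.
- base_carton: large closed cardboard carton, 160 (its x) x 100 (its y) x 50 mm high, about 0.9 kg, loose, standing flat on the table to the robot's right of the railing; the bottom of the column, stays there. Origin: centre of its underside; z up.
- tall_carton: tall closed cardboard carton, 120 (x, long side) x 66 (y) x 60 mm high, about 0.4 kg, standing flat on the table to the robot's left of the railing; gripped across its 66 mm width. Origin: centre of its underside; z up.
- flat_carton: flat closed cardboard carton, 100 (x, long side) x 60 (y) x 36 mm high, about 0.25 kg, standing flat on the table left of the railing; gripped across its 60 mm width. Origin: centre of its underside; z up.
- sample_case: small bare-metal sample case with a dark lid seam, closed and rigid, 90 (x, long side) x 56 (y) x 30 mm high, about 0.3 kg, lying flat on the table left of the railing; gripped across its 56 mm width. Origin: centre of its underside; z up.
- railing: section of dark steel railing standing on edge, fixed, in two wooden feet (50 x 100 x 30 mm); runs 400 mm along its own x (away from the robot, roughly), 18 mm thick at the posts; top bar 148 mm above the table, small brass finials at both ends up to 180 mm; crosses the whole work area between the cartons and the column. Origin: centre of its foot line on the table.
- spray_left: trigger spray bottle with blue liquid, 64 mm across, 175 mm tall, black head, loose, on the table left of the railing, far from the robot; bystander. Origin: centre of its underside; z up.
- spray_right: trigger spray bottle like the other, on the table right of the railing; bystander. Origin: centre of its underside; z up.
- jar: closed white jar, 76 mm across, 75 mm tall, loose, on the right of the railing, near its far end; bystander. Origin: centre of its underside; z up.

How it is judged:
On the way, in this order (a step that is already met when the one before it is completed fails the run):
1. the tall carton stands centred and square on the large carton, let go and at rest (horizontal distance between tall_carton and base_carton below 0.01 m and angle between the x axis of tall_carton and the x axis of base_carton, either way round below 0.12 rad and angle between tall_carton's own z axis and vertical below 0.06 rad and z of tall_carton in the frame of base_carton between 0.046 and 0.054 m and contact force between each of the arm, the fingers and tall_carton below 0.05 N and linear speed of tall_carton below 0.02 m/s), for 0.2 s.
2. the flat carton lies centred and square on the tall carton, let go and at rest (horizontal distance between flat_carton and tall_carton below 0.01 m and angle between the x axis of flat_carton and the x axis of tall_carton, either way round below 0.12 rad and angle between each of flat_carton, tall_carton's own z axis and vertical below 0.06 rad and z of flat_carton in the frame of tall_carton between 0.056 and 0.064 m and contact force between each of the arm, the fingers and flat_carton below 0.05 N and linear speed of flat_carton below 0.02 m/s and horizontal distance between tall_carton and base_carton below 0.01 m and angle between the x axis of tall_carton and the x axis of base_carton, either way round below 0.12 rad and z of tall_carton in the frame of base_carton between 0.046 and 0.054 m), for 0.2 s.
At the end, for the whole second after the job is handed in: Tall carton on the large, flat on the tall: each within 10 mm of centre and 0.12 rad of square, flat, let go, still. Sample case held by the fingers, still, level (0.08 rad), likewise centred and square over the flat carton, 4 to 20 mm above it, touching nothing else (all of step 2 and contact force between each of the arm, the fingers and tall_carton below 0.05 N and linear speed of each of tall_carton, sample_case below 0.02 m/s and height (world z) of base_carton below 0.004 m and angle between base_carton's own z axis and vertical below 0.06 rad and horizontal distance between sample_case and flat_carton below 0.01 m and angle between the x axis of sample_case and the x axis of flat_carton, either way round below 0.12 rad and angle between sample_case's own z axis and vertical below 0.08 rad and z of sample_case in the frame of flat_carton between 0.04 and 0.056 m and contact force between the fingers and sample_case above 1 N and contact force between sample_case and flat_carton below 0.02 N and contact force between sample_case and tall_carton below 0.02 N and contact force between sample_case and base_carton below 0.02 N and contact force between sample_case and railing below 0.02 N and angular speed of sample_case below 0.15 rad/s); the arm keeps its last pose, push and grip.
It fails at once if a carton or the sample case is dropped: faster than 0.45 m/s with no finger on it ((contact force between the fingers and tall_carton below 0.02 N and linear speed of tall_carton above 0.45 m/s) or (contact force between the fingers and flat_carton below 0.02 N and linear speed of flat_carton above 0.45 m/s) or (contact force between the fingers and sample_case below 0.02 N and linear speed of sample_case above 0.45 m/s)).
It fails at once if the railing section is struck (over 4 N) (contact force between railing and anything else above 4 N).
It fails at once if a spray bottle or the jar is shifted by more than 25 mm or tipped (distance of any of spray_left, spray_right, jar from where it was at the start of the episode above 0.025 m or angle between any of spray_left, spray_right, jar's own z axis and vertical above 0.3 rad).
It fails at once if the large carton is pushed more than 25 mm from its place (distance of base_carton from where it was at the start of the episode above 0.025 m).
It also fails if it takes over 72 s, if anything falls off the work surface, if the arm or the gripper's body presses on something with over 40 N, if the wrist force passes 120 N, or if a joint passes its speed limit or range.

### The arm

A 6-joint arm with a two-finger parallel gripper is mounted at the origin on the work surface. World frame = base frame: x ahead of the robot, y to its left, z up, the work surface at z = 0. Lengths are in m, angles in rad, forces in N, time in s.
With the tool pointing down it reaches from about 0.35 to 0.775 m from the base axis. Payload 7.3 kg.
Tool frame: the origin (TCP) lies midway between the tips of the shut fingers; the grasp point (between the pads) lies 19 mm behind it (tcp_to_grasp is the distance from the TCP to the grasp point, in m); z points along the fingers, y is the direction in which the jaws open and shut (so a half turn about z gives the same grasp; the last joint's range is limited). The gripper opens to 92 mm and grips with 3 to 60 N. Pads are 19 mm wide; open, the fingers measure 130 mm over their backs; the gripper's body (75 mm by 190 mm) begins 47 mm behind the grasp point.
Start: joints at [1.087, 0.342, 1.524, -0, 1.275, -0.146], TCP at [0.174, 0.495, 0.19] pointing down, gripper open.
Joint ranges: [-2.53, 2.53], [-0.77, 2.02], [0.04, 2.7], [-1, 4.14], [0.28, 2.66], [-3.11, 3.11]. Speed limits (rad/s): [2.57, 2.57, 3.14, 3.14, 3.14, 3.14].

### API

Orientations are given as a unit quaternion [x, y, z, w].
In Python, from bench import get_obs, snapshot, close_job, tcp_to_grasp gives the robot as it stands.
- The arm moves only by the tool carry_out, never from a script. Its argument "moves" is one flat list of numbers, 7 for each row, row after row: the shift along the tool's x, y, z in cm, then the turn, a rotation vector about the tool's x, y, z in rad, then the opening in per cent of the stroke, from 0 (shut) to 100 (fully open). A call has 1 to 12 rows; each row shifts and turns the commanded pose from where the row before left it, along the tool's axes as they then stand; what a row does not reach is not made up. A row lasts 1/8 s, in which the tool goes at most 62.5 mm and 10.7 degrees, less where a joint would pass 70% of its speed; a pose out of reach is approached as far as the arm can. A call with a gripper value outside its range is refused whole. The fingers move at their own pace and stop on an object; the grip force is fixed at half the most. Time passes only in rows, so rows that do not move let the fingers close. It gives the time, the measured TCP pose, the force and the opening at its end, in the units of the state.
- get_obs(): the state, without advancing time (a new reading comes with each control period).
- snapshot(name): name is "scene" or "top" or "wrist"; returns a dict with "color" (384x512x3 uint8, red, green, blue), "vertical_fov" (degrees; the focal length in pixels is half the picture's height over the tangent of half this angle, whatever the lens; pixels are square), "cx", "cy" (the principal point, pixels), "k1" (the pictures are not rectified: a ray, as slopes to the right and down, at radius r is drawn at 1 + k1 r^2 times it, then the intrinsics apply), "R" (3x3) and "t" (3): a world point X has camera coordinates R X + t; the wrist camera has in their place "T_tool_cam" (4x4, takes a point from camera to tool coordinates, whose origin is the TCP and whose axes are the flange's). Camera axes: x right, y down, z forward; pixel columns grow to the right and rows downward; lengths in m; the calibration is good to about 2 mm. A picture is of the moment at which its call begins: read the wrist's pose just before it. There is no depth.
- close_job(): hands the job in, once; it reports no verdict.
The state is a dict: "time_s": time; "qpos": joint angles; "qvel": joint speeds; "tau": joint torques, N m; "position": TCP position; "tcp_rot": TCP orientation; "wrist_force": force on the tool from outside, world axes, zero at the start; "wrist_torque": the same for the moment, N m; "gripper_width": opening from 0.0 (shut) to 1.0 (fully open).
Only numpy, scipy, OpenCV 4.12 (cv2) and the standard library are available. Lean on these libraries where they do the work, as an engineer would, in place of code of your own. Each camera call takes 0.05 s, during which the arm holds its last target.

## Working session

There is one attempt and no reset: what is moved stays moved. The work goes in short steps, Python scripts to look and compute and a tool call to move; the robot and the scene stay as the last step left them, time stands still between calls to the robot, and variables do not carry over. Pictures are saved under pics/ and viewed, and the job is handed in when it is done.

Besides the shell and the picture viewer there is one more tool, called as name(argument=value, ...) on one line, values as JSON. carry_out: Moves the arm, as the interface text tells. Its arguments: {"type":"object","properties":{"moves":{"type":"array","items":{"type":"number"}}},"required":["moves"]}

```bash
ls; mkdir -p pics
python3 - <<'E'
from bench import *
import cv2
o=get_obs();print(o,tcp_to_grasp)
for n in("scene","top","wrist"):
    s=snapshot(n);cv2.imwrite(f"pics/{n}0.png",s["color"][:,:,::-1]);print(n,{k:v for k,v in s.items() if k!="color"})
E
```

```text
pics
{'time_s': 0.0, 'qpos': array([ 1.08701298e+00,  3.42722367e-01,  1.52504939e+00, -2.52220602e-05,
        1.27537900e+00, -1.46015125e-01]), 'qvel': array([ 3.02236882e-04, -2.61277786e-04,  1.27240900e-03, -1.49339503e-03,
       -6.57176593e-04,  8.04104352e-05]), 'tau': array([ 8.03439689e-04, -4.31249177e+01, -2.44221961e+01,  7.18295923e-02,
        5.57357760e-02, -1.44264586e-04]), 'position': array([0.17374711, 0.49491272, 0.18903389]), 'tcp_rot': array([ 1.68078763e-01,  9.85773261e-01, -7.44477099e-04, -2.29818822e-04]), 'wrist_force': array([ 0.42753287, -0.314633  ,  0.14788682]), 'wrist_torque': array([ 0.06061703, -0.01952985,  0.06427971]), 'gripper_width': 1.0018686539720218} 0.0188
scene {'vertical_fov': 49.240257491951986, 'cx': 252.1984996198112, 'cy': 191.08564982098397, 'k1': -0.10906957516888713, 'R': array([[ 0.73757907,  0.67517951, -0.0104759 ],
       [ 0.53238101, -0.59098665, -0.60605712],
       [-0.41538847,  0.44143788, -0.79535213]]), 't': array([-0.41596562, -0.2870028 ,  1.39485592])}
top {'vertical_fov': 44.94515221167915, 'cx': 252.71210655716587, 'cy': 190.45383908699574, 'k1': -0.13299685463760144, 'R': array([[ 0.02206999, -0.99973228, -0.00694855],
       [-0.99799155, -0.0216177 , -0.05954449],
       [ 0.05937834,  0.00824874, -0.99820147]]), 't': array([-0.0250116 ,  0.59200384,  1.436008  ])}
wrist {'vertical_fov': 68.8065313685791, 'cx': 251.07026681013653, 'cy': 188.408849203158, 'k1': -0.04443137767180831, 'T_tool_cam': array([[-1.39781323e-04, -9.54091559e-01, -2.99515070e-01,
         8.19022909e-02],
       [ 9.99999915e-01, -2.49844283e-04,  3.29175459e-04,
         6.62104690e-04],
       [-3.88895655e-04, -2.99514999e-01,  9.54091513e-01,
        -1.94903934e-01],
       [ 0.00000000e+00,  0.00000000e+00,  0.00000000e+00,
         1.00000000e+00]])}
```

View pics/scene0.png

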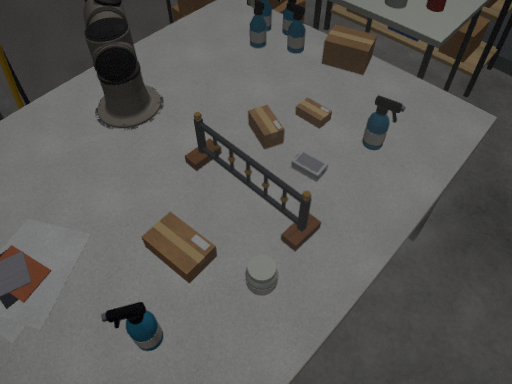

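View pics/top0.png

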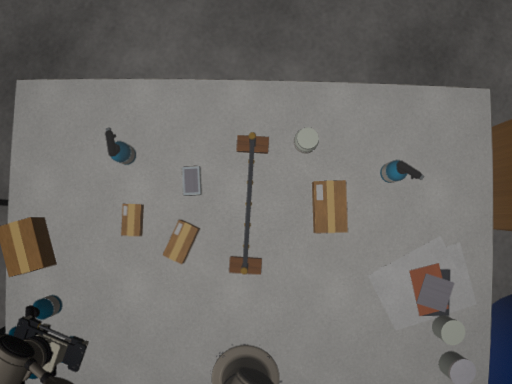

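View pics/wrist0.png

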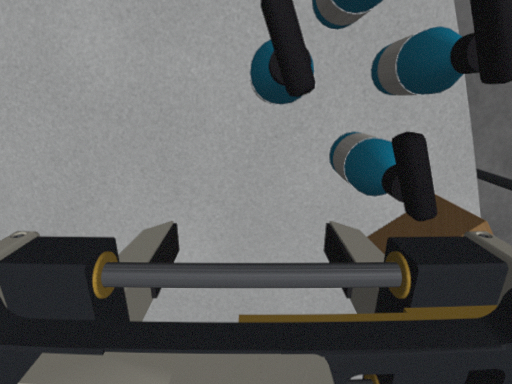

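The top view shows the base carton at (330,206), the tall carton at (182,241), the flat carton at (132,220), the case at (192,181), and the railing at x≈250. Next I'll measure them.

```bash
cat > h.py <<'E'
import numpy as np,cv2
from bench import *
from scipy.spatial.transform import Rotation as Rn
def cam(n,s):
    if n=="wrist":
        o=s["obs"];T=np.array(s["T_tool_cam"]);Rt=Rn.from_quat(o["tcp_rot"]).as_matrix()
        C=Rt@T[:3,3]+o["position"];return Rt@T[:3,:3],C
    R=np.array(s["R"]);return R.T,-R.T@np.array(s["t"])
def snap(n):
    o=get_obs();s=snapshot(n);s["obs"]=o;s["n"]=n;return s
def rays(s,px):
    px=np.asarray(px,float).reshape(-1,2);f=192/np.tan(np.radians(s["vertical_fov"]/2))
    d=(px-[s["cx"],s["cy"]])/f;u=d.copy()
    for _ in range(20):u=d/(1+s["k1"]*(u**2).sum(1,keepdims=True))
    A,C=cam(s["n"],s);return np.c_[u,np.ones(len(u))]@A.T,C
def plane(s,px,z):
    r,C=rays(s,px);return C+r*((z-C[2])/r[:,2])[:,None]
def proj(s,X):
    A,C=cam(s["n"],s);c=(np.atleast_2d(X)-C)@A;u=c[:,:2]/c[:,2:];f=192/np.tan(np.radians(s["vertical_fov"]/2))
    return u*(1+s["k1"]*(u**2).sum(1,keepdims=True))*f+[s["cx"],s["cy"]]
def save(s,name,crop=None,k=1):
    im=s["color"][:,:,::-1]
    if crop: im=im[crop[1]:crop[3],crop[0]:crop[2]]
    cv2.imwrite("pics/"+name,cv2.resize(im,None,fx=k,fy=k,interpolation=cv2.INTER_CUBIC))
E
python3 - <<'E'
from h import *
s=snap("top");save(s,"top1.png",(100,110,360,280),3)
print(cam("top",s)[1])
hsv=cv2.cvtColor(s["color"],cv2.COLOR_RGB2HSV)
for p in[(330,206),(182,241),(132,220),(192,181),(345,225),(220,220)]:print(p,hsv[p[1],p[0]])
m=((hsv[...,1]>75)&(hsv[...,0]<30)).astype(np.uint8)
m[:110]=0;m[285:]=0;m[:,:100]=0;m[:,360:]=0
c,_=cv2.findContours(cv2.morphologyEx(m,cv2.MORPH_CLOSE,np.ones((3,3))),0,2)
for k in c:
    if cv2.contourArea(k)<100:continue
    r=cv2.minAreaRect(k);b=cv2.boxPoints(r);x,y=r[0]
    H=.05 if x>280 else .06 if x>160 else .036
    w=plane(s,b,H);print(np.round(r[0],1),np.round(w[:,:2],3).tolist(),np.round(np.linalg.norm(np.diff(w,axis=0),axis=1),3),np.round(w.mean(0),3))
E
```

```text
[ 0.50609907 -0.0240524   1.46850207]
(330, 206) [ 19 108 149]
(182, 241) [ 19 105 151]
(132, 220) [ 19 108 149]
(192, 181) [135  10 104]
(345, 225) [ 15 120 115]
(220, 220) [ 15   8 136]
[245.5 265. ] [[0.387, 0.052], [0.389, -0.042], [0.341, -0.043], [0.338, 0.051]] [0.094 0.048 0.094] [0.364 0.004 0.06 ]
[180.5 241.3] [[0.389, 0.258], [0.499, 0.21], [0.472, 0.149], [0.362, 0.197]] [0.12  0.067 0.12 ] [0.431 0.203 0.06 ]
[131.5 219.4] [[0.444, 0.396], [0.542, 0.395], [0.541, 0.331], [0.444, 0.332]] [0.098 0.064 0.098] [0.493 0.364 0.036]
[329.4 206.2] [[0.624, -0.193], [0.629, -0.297], [0.47, -0.303], [0.466, -0.2]] [0.104 0.159 0.103] [ 0.547 -0.248  0.05 ]
[252.6 141.9] [[0.71, 0.04], [0.771, 0.038], [0.768, -0.057], [0.707, -0.055]] [0.061 0.095 0.061] [ 0.739 -0.009  0.06 ]
```

View pics/top1.png

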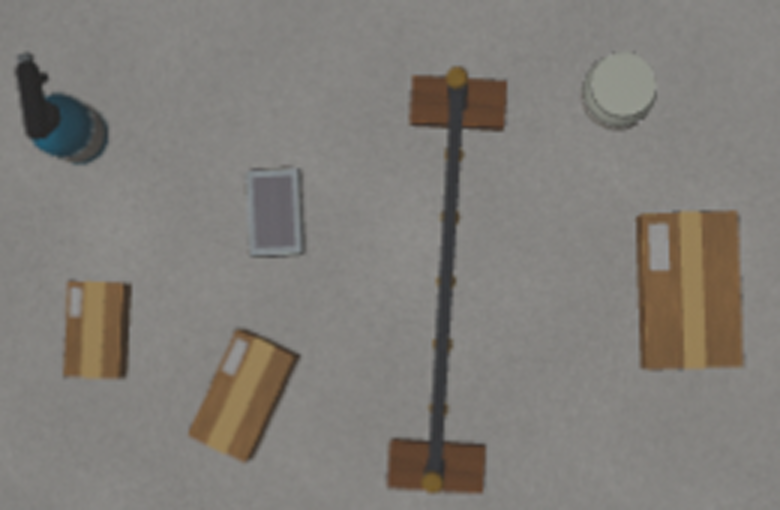

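```bash
cat >> h.py <<'E'
def yawof(o):
    R=Rn.from_quat(o["tcp_rot"]).as_matrix();return np.degrees(np.arctan2(R[1,0],R[0,0])),np.degrees(np.arccos(-R[2,2]))
def plan(wps,start=None,vmax=5.0):
    """wps: list of (x,y,z,yaw_deg,grip). prints tool-frame rows; assumes vertical tool"""
    o=get_obs();y,t=yawof(o);p=np.array(o["position"]);
    print("t",round(o["time_s"],2),"pos",p.round(4),"yaw",round(y,2),"tilt",round(t,2),"F",np.round(o["wrist_force"],1),"w",round(o["gripper_width"],3))
    if start is not None: p=np.array(start[:3]);y=start[3]
    for w in wps:
        q=np.array(w[:3]);dy=(w[3]-y+180)%360-180
        n=int(max(1,np.ceil(np.linalg.norm(q-p)*100/(w[5] if len(w)>5 else vmax)),np.ceil(abs(dy)/8)))
        p0=p.copy();y0=y
        for i in range(1,n+1):
            g=p0+(q-p0)*i/n; a=np.radians(y);d=g-p
            r=np.round([100*(d[0]*np.cos(a)+d[1]*np.sin(a)),100*(d[0]*np.sin(a)-d[1]*np.cos(a)),-100*d[2]],1)
            th=np.round(-np.radians(y0+dy*i/n-y),2)
            p=p+np.array([r[0]*np.cos(a)+r[1]*np.sin(a),r[0]*np.sin(a)-r[1]*np.cos(a),-r[2]])/100
            y=y-np.degrees(th)
            print(*[f"{v:g}" for v in r],"0 0",f"{th:g}",w[4],sep=", ")
        print("  ->",p.round(4),round(y,2))
E
python3 -c "
from h import *
plan([(.56,.27,.2,160,100)])"
```

```text
t 0.2 pos [0.1739 0.4951 0.1893] yaw 160.65 tilt 0.05 F [ 0.3 -0.4  0.4] w 1.001
-4.9, -0.9, -0.1, 0 0, 0, 100
-4.9, -1, -0.1, 0 0, 0, 100
-4.8, -0.9, -0.2, 0 0, 0, 100
-4.9, -1, -0.1, 0 0, 0.01, 100
-4.9, -0.8, -0.1, 0 0, -0, 100
-4.9, -0.9, -0.1, 0 0, -0, 100
-4.9, -0.9, -0.1, 0 0, -0, 100
-4.9, -0.9, -0.2, 0 0, 0, 100
-4.8, -0.9, -0.1, 0 0, 0, 100
  -> [0.5596 0.2701 0.2003] 160.07
```

carry_out(moves=[-2.5,-0.5,-0.1,0,0,0,100,-4.9,-0.9,-0.1,0,0,0,100,-4.9,-0.9,-0.1,0,0,0,100,-4.9,-0.9,-0.1,0,0,0,100,-4.9,-0.9,-0.1,0,0,0,100,-4.9,-0.9,-0.1,0,0,0,100,-4.9,-0.9,-0.1,0,0,0,100,-4.9,-0.9,-0.1,0,0,0,100,-4.9,-0.9,-0.2,0,0,0,100,-2.4,-0.5,-0.1,0,0,0,100,0,0,0,0,0,0,100])

```text
time_s: 1.58
position: [0.5639, 0.2705, 0.1999]
tcp_rot: [0.169, 0.986, -0.0, -0.0]
wrist_force: [0.0, 0.2, -0.6]
gripper_width: 1.002
```

```bash
cat >> h.py <<'E'
def rects(s,H,amin=800,roi=None,sat=75):
    hsv=cv2.cvtColor(s["color"],cv2.COLOR_RGB2HSV)
    m=((hsv[...,1]>sat)&(hsv[...,0]<30)&(hsv[...,2]>50)).astype(np.uint8)
    if roi: k=np.zeros_like(m);k[roi[1]:roi[3],roi[0]:roi[2]]=1;m*=k
    m=cv2.morphologyEx(m,cv2.MORPH_CLOSE,np.ones((5,5)))
    for c in cv2.findContours(m,0,2)[0]:
        if cv2.contourArea(c)<amin:continue
        r=cv2.minAreaRect(c)
        w=plane(s,cv2.boxPoints(r),H(r[0]) if callable(H) else H)
        print(np.round(r[0],1),np.round(w[:,:2],4).tolist(),np.round(np.linalg.norm(np.diff(w,axis=0),axis=1),4),"c",np.round(w.mean(0)[:2],4))
E
python3 - <<'E'
from h import *
s=snap("wrist");save(s,"w1.png");print(s["obs"]["position"],yawof(s["obs"]))
rects(s,.06)
for n,c in dict(tall=(.431,.203,.06),flat=(.493,.364,.036)).items():print(n,proj(s,[c]))
E
```

```text
[0.56394154 0.27052961 0.19989798] (np.float64(160.4978558373332), np.float64(0.0481657200494653))
[367.5 315. ] [[0.76, 0.1826], [0.8841, 0.5521], [0.9102, 0.5517], [0.7827, 0.1748]] [0.3898 0.0261 0.3979] c [0.8342 0.3653]
[27.1 77.6] [[0.3464, 0.0371], [0.353, 0.0997], [0.4005, 0.0921], [0.3951, 0.0271]] [0.063  0.0481 0.0652] c [0.3738 0.064 ]
[306.2  84.3] [[0.4433, 0.3342], [0.4468, 0.3911], [0.5408, 0.3946], [0.5381, 0.3332]] [0.0571 0.0941 0.0615] c [0.4923 0.3633]
[163.   77.5] [[0.3638, 0.2026], [0.3896, 0.2716], [0.501, 0.2257], [0.4734, 0.1491]] [0.0737 0.1205 0.0814] c [0.4319 0.2122]
tall [[154.9018689   82.19229518]]
flat [[303.59677303  87.15543772]]
```

View pics/w1.png

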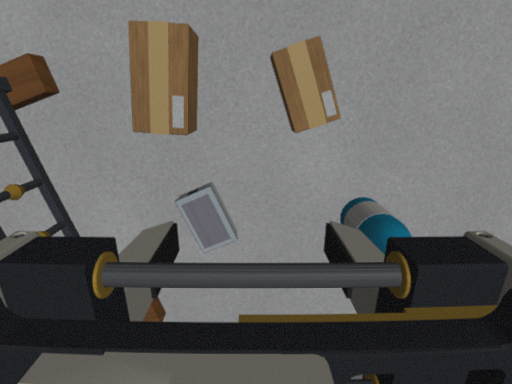

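The wrist view shows the tall carton at (163,78) with its side face as a dark strip on the right, the flat carton at (306,84), and the case at (207,217). I'll enlarge it to pick out the top-face edges.

Run:
```python
from h import *
im=cv2.imread("pics/w1.png")[10:145,120:350]
im=cv2.convertScaleAbs(cv2.resize(im,None,fx=3.4,fy=3.4,interpolation=cv2.INTER_CUBIC),alpha=1.5)
cv2.imwrite("pics/w1z.png",im)
hsv=cv2.cvtColor(cv2.imread("pics/w1.png"),cv2.COLOR_BGR2HSV)
print("tall row60",hsv[60,125:205,2]);print("row110",hsv[110,125:205,2]); print("case",hsv[215,175:240,2])
```

```text
tall row60 [142 139 140 137 130 119 119 120 120 119 121 117 110 117 114 119 111 113
 114 115 117 119 122 131 144 147 150 146 146 148 150 145 144 149 143 148
 146 145 148 147 146 147 146 135 117 121 120 116 116 122 123 122 122 121
 123 124 125 123 124 120 118 118 113  92  83  86  85  82  85  80  88  83
  90 129 137 137 137 135 136 132]
row110 [135 138 139 138 140 140 125 109 113 116 115 114 112 111 110 113 116 113
 113 120 120 119 112 115 122 138 147 146 148 145 146 144 146 146 146 142
 146 144 147 147 146 144 146 131 116 116 122 139 149 152 150 149 150 148
 152 151 150 152 141 116 114 119 119  78  77  78  77  79  82  80  78  90
 119 132 134 133 134 135 133 136]
case [138 139 135 133 139 136 129 128 139 144 143 127 112 108 109 110 109 110
 105 102 104 107 108 110 111 111 107 110 112 109 107 107 108 105 108 107
 111 108 109 108 107 106 107 111 131 142 146 144 144 130 101  93 101 108
 117 133 139 133 135 136 132 132 137 141 140]
```

View pics/w1z.png

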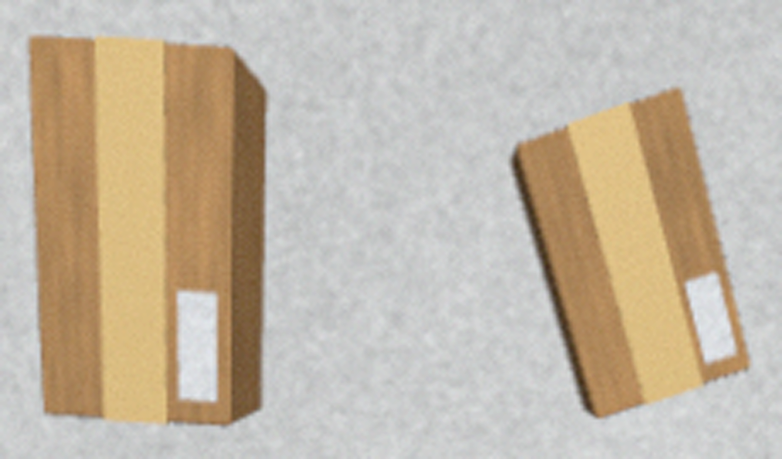

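Run:
```python
from h import *
s=snap("wrist")
def go(n,q,H):
    w=plane(s,q,H)[:,:2];l=np.linalg.norm(np.roll(w,-1,0)-w,axis=1)
    d=(w[2]-w[1])+(w[3]-w[0]);print(n,w.round(4).tolist(),"sides",l.round(4),"c",w.mean(0).round(4),"ang",np.degrees(np.arctan2(-d[1],-d[0])).round(2),np.degrees(np.arctan2(d[1],d[0])).round(2))
z=lambda a:np.array(a)/3.4+[120,10]-.35
go("tall",z([(30,38),(232,47),(230,425),(45,412)]),.06)
go("flat",z([(516,146),(682,89),(748,368),(596,416)]),.036)
# case: light grey rim, low res
hsv=cv2.cvtColor(s["color"],cv2.COLOR_RGB2HSV)
save(s,"w1c.png",(160,170,260,265),6)
```

```text
tall [[0.3622, 0.2028], [0.3871, 0.2622], [0.4966, 0.2154], [0.4705, 0.1559]] sides [0.0644 0.1191 0.0649 0.118 ] c [0.4291 0.2091] ang 156.72 -23.28
flat [[0.4419, 0.3402], [0.4433, 0.3997], [0.5415, 0.3974], [0.5398, 0.3392]] sides [0.0595 0.0982 0.0582 0.0978] c [0.4916 0.3691] ang 179.03 -0.97
```

View pics/w1c.png

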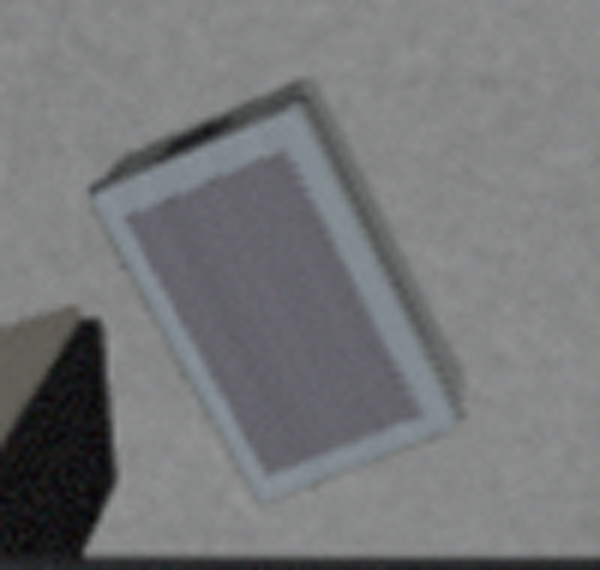

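Run:
```python
from h import *
s=snap("wrist")
q=np.array([(92,192),(300,103),(458,420),(264,500)])/6+[160,170]-.4
w=plane(s,q,.03)[:,:2];l=np.linalg.norm(np.roll(w,-1,0)-w,axis=1);d=(w[2]-w[1])+(w[3]-w[0])
print("case",w.round(4).tolist(),l.round(4),w.mean(0).round(4),np.degrees(np.arctan2(d[1],d[0])))
plan([(.4295,.2085,.11,156.7,100),(.4295,.2085,.03,156.7,100,2.8)])
```

```text
case [[0.5762, 0.1558], [0.5722, 0.2094], [0.6592, 0.2155], [0.6641, 0.1627]] [0.0538 0.0873 0.053  0.0882] [0.6179 0.1858] 4.26704522646145
t 1.73 pos [0.5619 0.2724 0.2005] yaw 160.69 tilt 0.05 F [-0.5 -0.2  0.1] w 1.0
2.6, -2.6, 2.3, 0 0, 0.02, 100
2.5, -2.7, 2.2, 0 0, 0.01, 100
2.6, -2.6, 2.3, 0 0, 0.02, 100
2.4, -2.8, 2.3, 0 0, 0.02, 100
  -> [0.4295 0.2081 0.1095] 156.67
0, 0, 2.7, 0 0, -0, 100
0, 0, 2.6, 0 0, -0, 100
0, 0, 2.7, 0 0, -0, 100
  -> [0.4295 0.2081 0.0295] 156.67
```

carry_out(moves=[1.3,-1.3,1.1,0,0,0.01,100,2.6,-2.7,2.3,0,0,0.02,100,2.6,-2.7,2.3,0,0,0.02,100,2.4,-2.7,2.3,0,0,0.02,100,1.2,-1.3,1.1,0,0,0,100,0,0,0,0,0,0,100,0,0,0,0,0,0,100])

```text
time_s: 2.6
position: [0.4311, 0.2093, 0.1107]
tcp_rot: [0.202, 0.979, 0.001, 0.001]
wrist_force: [1.6, -0.1, 0.3]
gripper_width: 1.004
```

Run:
```python
from h import *
s=snap("wrist");save(s,"w2.png")
plan([(.4295,.2085,.11,156.7,100),(.4295,.2085,.03,156.7,100,2.8)])
```

```text
t 2.65 pos [0.4312 0.2093 0.1106] yaw 156.68 tilt 0.14 F [-0.5 -0.1  0.3] w 1.003
0.1, -0.1, 0.1, 0 0, -0, 100
  -> [0.4299 0.2087 0.1096] 156.68
0, -0, 2.7, 0 0, -0, 100
0, -0, 2.6, 0 0, -0, 100
0, -0, 2.7, 0 0, -0, 100
  -> [0.4299 0.2087 0.0296] 156.68
```

View pics/w2.png

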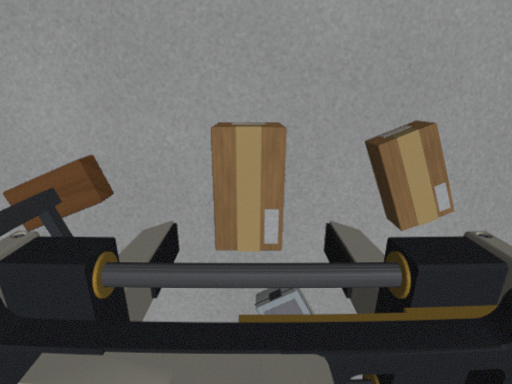

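The carton is centred between the fingers (columns 213–285, with the finger gap centred at about 251). Next I'll descend and grip it.

carry_out(moves=[0.1,-0.1,1.3,0,0,0,100,0,0,2.6,0,0,0,100,0,0,2.6,0,0,0,100,0,0,1.6,0,0,0,100,0,0,0,0,0,0,100,0,0,0,0,0,0,40,0,0,0,0,0,0,40,0,0,0,0,0,0,40,0,0,0,0,0,0,40,0,0,0,0,0,0,40,0,0,0,0,0,0,40])

```text
time_s: 4.03
position: [0.4288, 0.2079, 0.0288]
tcp_rot: [0.203, 0.979, 0.0, 0.0]
wrist_force: [0.4, 0.5, -0.5]
gripper_width: 0.418
```

Run:
```python
from h import *
plan([])
```

```text
t 4.03 pos [0.4288 0.2079 0.0288] yaw 156.63 tilt 0.01 F [ 0.4  0.5 -0.5] w 0.418
```

Run:
```python
from h import *
s=snap("wrist");save(s,"w3.png")
s=snap("scene");save(s,"s3.png",(180,60,380,210),4)
```

```text
(no output)
```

View pics/w3.png

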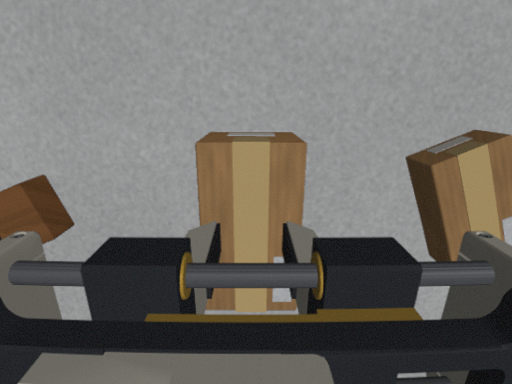

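View pics/s3.png

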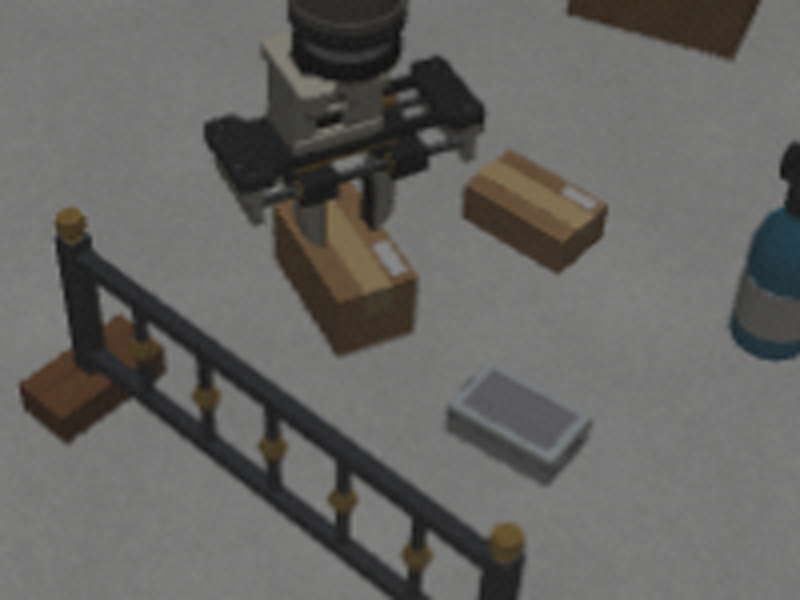

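Run:
```python
from h import *
s=snap("scene");a=np.radians(156.63);y=np.array([np.sin(a),-np.cos(a),0]);p=s["obs"]["position"]
for h in(0,.02,.03,.04,.06):
    for w in(-.02,0,.02):print(h,w,((proj(s,[p+[0,0,h]+y*w])-[180,60])*4).round(0),end=" ")
    print()
q=[(.3622,.2028,.06),(.3871,.2622,.06),(.4966,.2154,.06),(.4705,.1559,.06)]
print(((proj(s,q)-[180,60])*4).round())
save(s,"s3z.png",(235,90,300,150),10)
```

```text
0 -0.02 [[318. 273.]] 0 0 [[341. 266.]] 0 0.02 [[365. 258.]] 
0.02 -0.02 [[318. 254.]] 0.02 0 [[342. 247.]] 0.02 0.02 [[365. 239.]] 
0.03 -0.02 [[318. 244.]] 0.03 0 [[342. 237.]] 0.03 0.02 [[366. 229.]] 
0.04 -0.02 [[318. 235.]] 0.04 0 [[342. 227.]] 0.04 0.02 [[366. 219.]] 
0.06 -0.02 [[318. 215.]] 0.06 0 [[342. 207.]] 0.06 0.02 [[367. 199.]] 
[[273. 199.]
 [348. 176.]
 [417. 273.]
 [338. 298.]]
```

View pics/s3z.png

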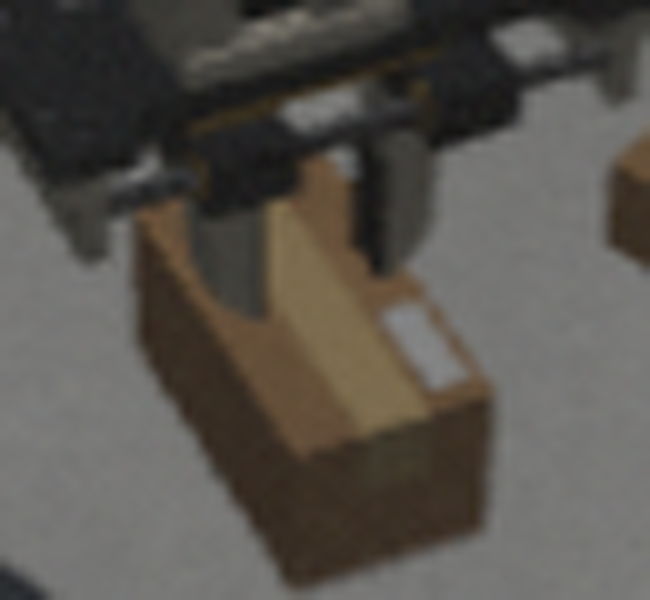

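The fingers closed to the commanded 40% with no resistance. Both views put the tips about 30 mm short of the nominal TCP, at roughly the height of the carton's top. I'll open, go lower while watching the force, and close again.

carry_out(moves=[0,0,0,0,0,0,100,0,0,0,0,0,0,100,0,0,0,0,0,0,100,0,0,0,0,0,0,100,0,0,0,0,0,0,100])

```text
time_s: 4.8
position: [0.4288, 0.2079, 0.0287]
tcp_rot: [0.202, 0.979, 0.0, 0.0]
wrist_force: [0.8, -0.4, 1.0]
gripper_width: 0.894
```

Run:
```python
from h import *
plan([])
s=snap("scene");save(s,"s4.png",(230,80,305,150),8)
save(snap("wrist"),"w4.png")
```

```text
t 4.8 pos [0.4288 0.2079 0.0287] yaw 156.63 tilt 0.01 F [ 0.8 -0.4  1. ] w 0.894
```

View pics/s4.png

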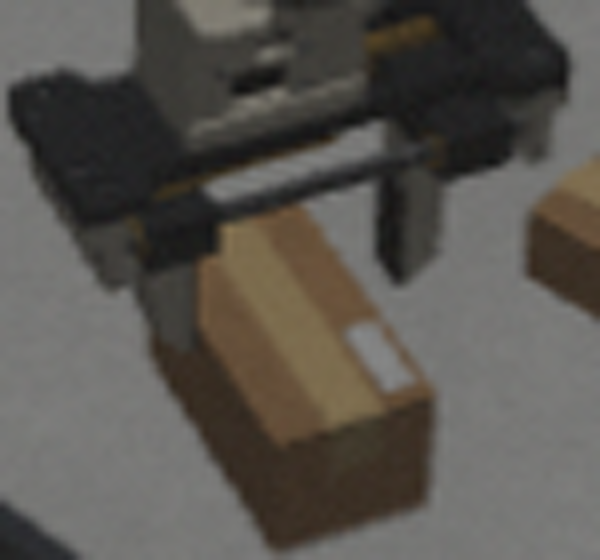

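View pics/w4.png

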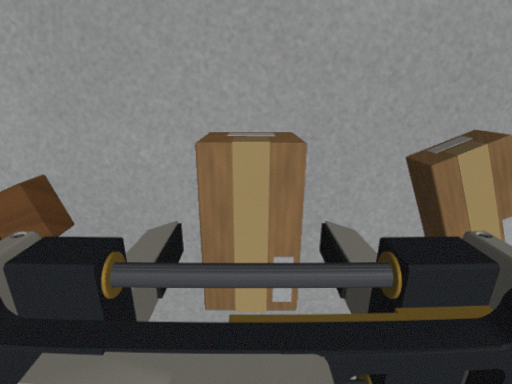

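carry_out(moves=[0,0,0,0,0,0,100,0,0,0.6,0,0,0,100,0,0,0.6,0,0,0,100,0,0,0.6,0,0,0,100,0,0,0.5,0,0,0,100,0,0,0,0,0,0,100])

```text
time_s: 5.65
position: [0.4285, 0.2078, 0.0052]
tcp_rot: [0.202, 0.979, -0.0, -0.0]
wrist_force: [0.2, 0.1, -0.5]
gripper_width: 0.997
```

carry_out(moves=[0,0,0,0,0,0,60,0,0,0,0,0,0,60,0,0,0,0,0,0,60,0,0,0,0,0,0,60,0,0,0,0,0,0,60])

```text
time_s: 6.28
position: [0.4289, 0.2079, 0.0059]
tcp_rot: [0.202, 0.979, 0.0, 0.0]
wrist_force: [-0.8, -0.4, 1.4]
gripper_width: 0.716
```

Run:
```python
from h import *
plan([])
s=snap("scene");save(s,"s5.png",(230,80,305,150),8)
```

```text
t 6.28 pos [0.4289 0.2079 0.0059] yaw 156.64 tilt 0.02 F [-0.8 -0.4  1.4] w 0.716
```

View pics/s5.png

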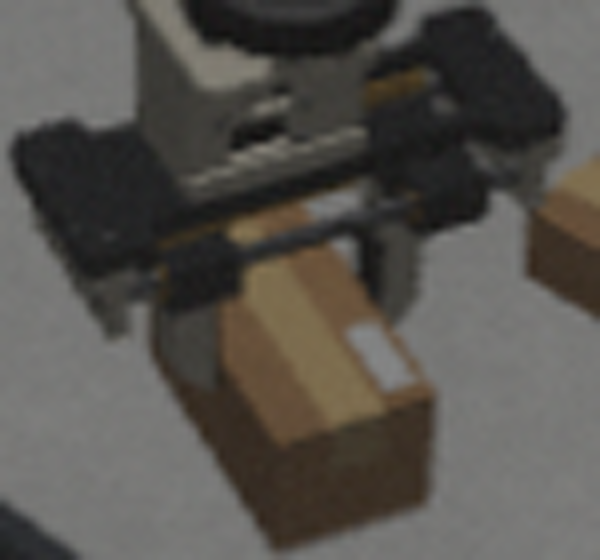

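The grip closed at 0.716, which is 66 mm, so it has the carton. Before moving, I'll refine the base carton's top face from the top view.

Run:
```python
from h import *
for n,crop,k in(("top",(300,170,360,245),8),("scene",(135,205,225,285),7)):
    s=snap(n)
    im=s["color"][crop[1]:crop[3],crop[0]:crop[2],::-1]
    cv2.imwrite(f"pics/b_{n}.png",cv2.convertScaleAbs(cv2.resize(im,None,fx=k,fy=k,interpolation=cv2.INTER_CUBIC),alpha=1.5))
```

```text
(no output)
```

View pics/b_top.png

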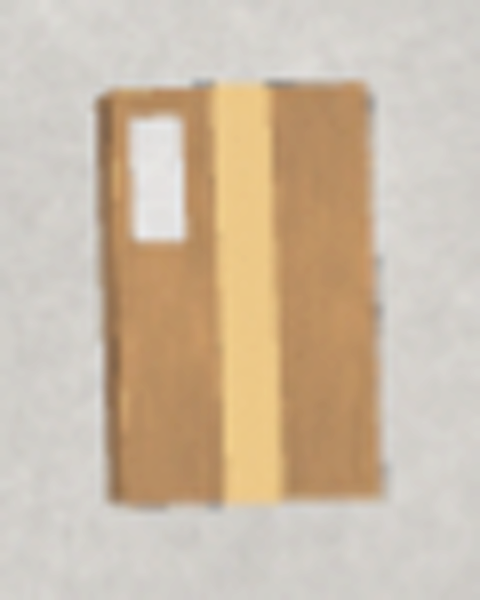

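View pics/b_scene.png

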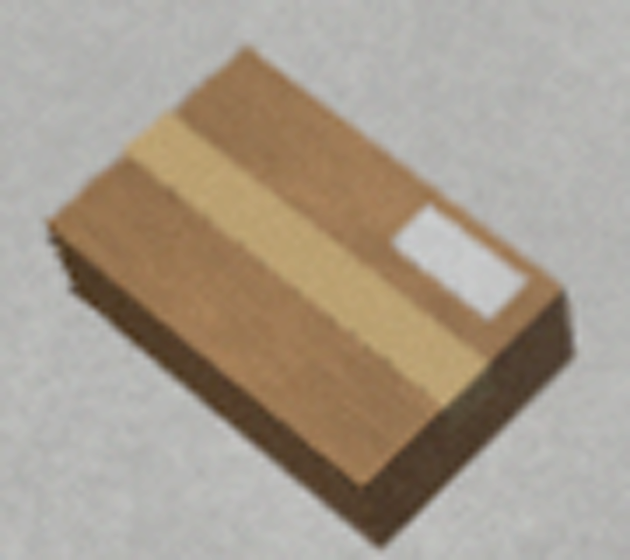

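carry_out(moves=[0,0,-0.5,0,0,0,40,0,0,-1.5,0,0,0,40,0,0,-3,0,0,0,40,0,0,-4,0,0,0,40,0,0,-4,0,0,0,40,0,0,-3,0,0,0,40,0,0,-2,0,0,0,40,0,0,-0.5,0,0,0,40,0,0,0,0,0,0,40])

```text
time_s: 7.55
position: [0.4283, 0.2078, 0.1901]
tcp_rot: [0.202, 0.979, -0.0, -0.001]
wrist_force: [0.4, -0.8, -4.3]
gripper_width: 0.715
```

```bash
cat >> h.py <<'E'
def quad(s,q,H,n=""):
    w=plane(s,q,H)[:,:2];l=np.linalg.norm(np.roll(w,-1,0)-w,axis=1);i=0 if l[0]+l[2]>l[1]+l[3] else 1
    d=(w[i+1]-w[i])-(w[(i+3)%4]-w[i+2]);a=np.degrees(np.arctan2(d[1],d[0]))
    print(n,"sides",l.round(4),"c",w.mean(0).round(4),"ang",a.round(2),(a-180).round(2))
E
python3 - <<'E'
from h import *
s=snap("top");quad(s,np.array([(107,90),(364,83),(382,497),(117,502)])/8+[300,170]-.45,.05,"top")
s=snap("scene");quad(s,np.array([(247,47),(567,290),(362,487),(50,224)])/7+[135,205]-.43,.05,"scene")
plan([(.546,-.2495,.19,182.5,40)])
s=snap("wrist");save(s,"w6.png")
E
```

```text
top sides [0.0994 0.159  0.1019 0.1577] c [ 0.5476 -0.2499] ang -177.26 -357.26
scene sides [0.1601 0.0986 0.1574 0.0974] c [ 0.5479 -0.2502] ang 2.54 -177.46
t 7.65 pos [0.4281 0.2077 0.1896] yaw 156.63 tilt 0.13 F [ 0.3 -0.2 -3.4] w 0.716
-2.9, -3.7, -0, 0 0, -0.05, 40
-2.7, -3.9, -0, 0 0, -0.04, 40
-2.5, -4, -0, 0 0, -0.05, 40
-2.4, -4.1, -0, 0 0, -0.04, 40
-2.2, -4.2, -0, 0 0, -0.05, 40
-2, -4.2, -0, 0 0, -0.04, 40
-1.7, -4.4, -0, 0 0, -0.05, 40
-1.6, -4.5, -0, 0 0, -0.04, 40
-1.4, -4.5, -0, 0 0, -0.05, 40
-1.2, -4.6, -0, 0 0, -0.04, 40
  -> [ 0.5461 -0.25    0.1896] 182.42
```

View pics/w6.png

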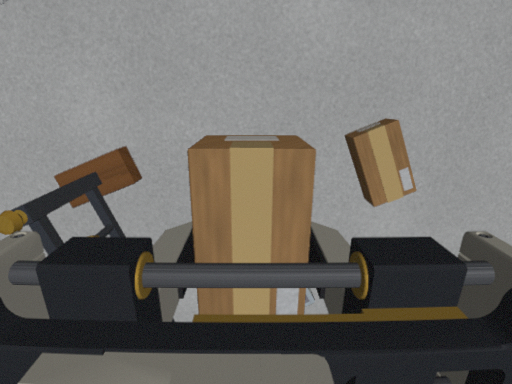

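carry_out(moves=[-1.4,-1.9,-0.2,0,0,-0.02,40,-2.8,-3.7,0,0,0,-0.04,40,-2.7,-3.9,0,0,0,-0.05,40,-2.5,-4.0,0,0,0,-0.05,40,-2.4,-4.1,0,0,0,-0.05,40,-2.2,-4.2,0,0,0,-0.05,40,-1.9,-4.3,0,0,0,-0.05,40,-1.7,-4.4,0,0,0,-0.05,40,-1.5,-4.5,0,0,0,-0.05,40,-1.2,-4.5,0,0,0,-0.04,40,-0.4,-2.2,0,0,0,0,40,0,0,0,0,0,0,40])

```text
time_s: 9.2
position: [0.5513, -0.2472, 0.1909]
tcp_rot: [-0.02, 1.0, 0.001, -0.001]
wrist_force: [-0.3, 1.3, -3.7]
gripper_width: 0.718
```

Run:
```python
from h import *
s=snap("wrist");save(s,"w7.png")
plan([(.5477,-.25,.085,182.6,40,3)])
# held carton near top edge -> tool x, top face at tool z=-.054
T=np.array(s["T_tool_cam"])
f=192/np.tan(np.radians(s["vertical_fov"]/2))
for row in(148,150,152):
    d=T[:3,:3]@np.array([0,(row-s["cy"])/f,1]);t=(-.054-T[2,3])/d[2];print(row,(T[:3,3]+t*d).round(4))
```

```text
t 9.25 pos [ 0.5512 -0.2458  0.1913] yaw -177.65 tilt 0.16 F [ 1.   1.  -3.8] w 0.712
0.1, -0.1, 2.7, 0 0, -0, 40
0.1, -0.1, 2.6, 0 0, -0, 40
0.1, -0.1, 2.7, 0 0, -0, 40
0.1, -0.1, 2.6, 0 0, -0, 40
  -> [ 0.5474 -0.25    0.0853] -177.65
148 [ 0.0587  0.0009 -0.054 ]
150 [ 0.0577  0.0009 -0.054 ]
152 [ 0.0567  0.0009 -0.054 ]
```

View pics/w7.png

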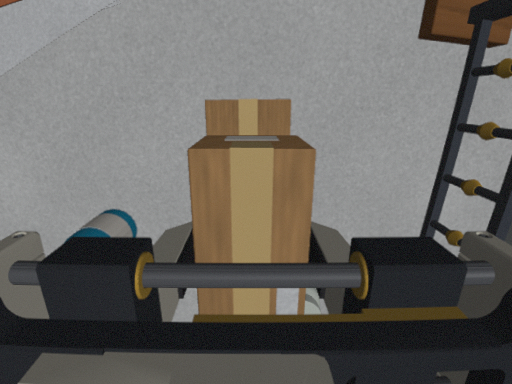

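Run:
```python
from h import *
s=snap("wrist");w=plane(s,[(206,99.5),(291,99.5)],.05);print(w.round(4),w.mean(0), "expected near mid", .5477-.08, -.25-.08*np.sin(np.radians(2.6)))
plan([(.547,-.25,.066,182.6,40,3)])
```

```text
[[ 0.4699 -0.2998  0.05  ]
 [ 0.466  -0.2022  0.05  ]] [ 0.46796229 -0.25098977  0.05      ] expected near mid 0.46769999999999995 -0.2536290390503403
t 9.3 pos [ 0.5513 -0.2451  0.1917] yaw -177.6 tilt 0.14 F [ 0.4 -1.  -4.5] w 0.717
0.1, -0.1, 2.5, 0 0, -0, 40
0.1, -0.1, 2.5, 0 0, -0, 40
0.1, -0.1, 2.5, 0 0, -0, 40
0.1, -0.1, 2.6, 0 0, -0, 40
0, -0.1, 2.5, 0 0, -0, 40
  -> [ 0.5475 -0.2502  0.0657] -177.6
```

carry_out(moves=[0.1,-0.1,1.5,0,0,0,40,0.1,-0.1,2.5,0,0,0,40,0.1,-0.1,2.5,0,0,0,40,0.1,-0.1,2.5,0,0,0,40,0,0,2.0,0,0,0,40,0,0,1.2,0,0,0,40,0,0,0,0,0,0,40,0,0,0,0,0,0,40,0,0,0,0,0,0,40])

```text
time_s: 10.42
position: [0.5484, -0.2502, 0.0716]
tcp_rot: [-0.021, 1.0, -0.0, 0.001]
wrist_force: [-0.3, -0.3, -3.2]
gripper_width: 0.715
```

Run:
```python
from h import *
plan([(.547,-.2495,.057,182.6,40,.3)])
s=snap("scene");save(s,"s8.png",(130,170,250,290),5)
```

```text
t 10.43 pos [ 0.5484 -0.2502  0.0716] yaw -177.58 tilt 0.1 F [-0.3 -0.3 -3.2] w 0.715
0, 0, 0.3, 0 0, -0, 40
0.1, 0, 0.3, 0 0, -0, 40
-0, 0, 0.3, 0 0, -0, 40
0, 0.1, 0.3, 0 0, -0, 40
0, -0, 0.3, 0 0, -0, 40
  -> [ 0.5474 -0.2492  0.0566] -177.58
```

View pics/s8.png

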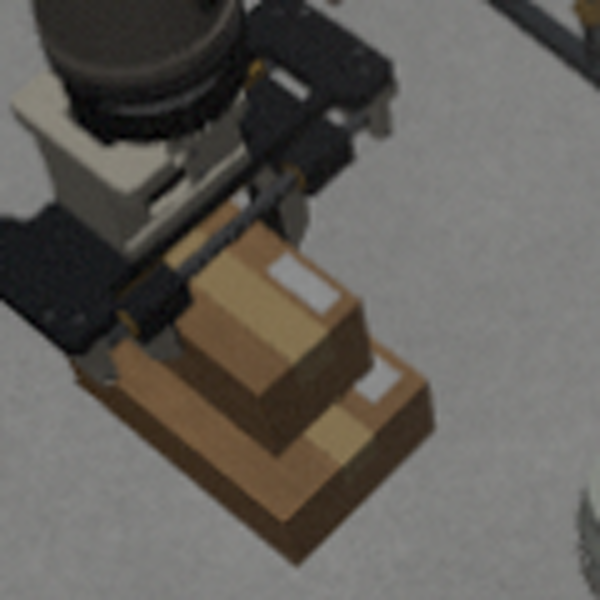

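The carton sits above the base and looks aligned with it. Next I'll lower it slowly.

carry_out(moves=[0,0,0.4,0,0,0,40,0.1,0,0.4,0,0,0,40,0,0,0.3,0,0,0,40,0,0,0.2,0,0,0,40,0,0,0.1,0,0,0,40,0,0,0,0,0,0,40,0,0,0,0,0,0,40])

```text
time_s: 11.35
position: [0.547, -0.25, 0.0568]
tcp_rot: [-0.021, 1.0, -0.0, 0.0]
wrist_force: [-0.4, -0.4, -3.2]
gripper_width: 0.717
```

carry_out(moves=[0,0,0.1,0,0,0,40,0,0,0,0,0,0,40,0,0,0,0,0,0,40])

```text
time_s: 11.72
position: [0.547, -0.25, 0.0559]
tcp_rot: [-0.021, 1.0, -0.0, 0.0]
wrist_force: [-0.1, -0.6, -1.6]
gripper_width: 0.72
```

Contact is starting, since the load fell from -3.2 to -1.6 N. I'll release, lift clear and check the result.

carry_out(moves=[0,0,0.1,0,0,0,40,0,0,0,0,0,0,40,0,0,0,0,0,0,85,0,0,0,0,0,0,100,0,0,0,0,0,0,100,0,0,0,0,0,0,100,0,0,-1,0,0,0,100,0,0,-3,0,0,0,100,0,0,-4,0,0,0,100,0,0,-4,0,0,0,100,0,0,-2,0,0,0,100,0,0,0,0,0,0,100])

```text
time_s: 13.22
position: [0.5478, -0.2505, 0.197]
tcp_rot: [-0.021, 1.0, -0.001, 0.002]
wrist_force: [0.2, 0.3, -0.5]
gripper_width: 1.001
```

carry_out(moves=[-3,1,0,0,0,0,100,-2,1,0,0,0,0,100,0,0,0,0,0,0,100,0,0,0,0,0,0,100])

```text
time_s: 13.72
position: [0.5952, -0.2279, 0.1937]
tcp_rot: [-0.021, 1.0, 0.0, -0.001]
wrist_force: [-0.1, -0.2, 0.8]
gripper_width: 0.996
```

Run:
```python
from h import *
plan([])
for n in("wrist","scene"):
    s=snap(n);save(s,f"a9_{n}.png",None if n=="wrist" else (130,170,250,290),1 if n=="wrist" else 5)
```

```text
t 13.72 pos [ 0.5952 -0.2279  0.1937] yaw -177.58 tilt 0.11 F [-0.1 -0.2  0.8] w 0.996
```

View pics/a9_wrist.png

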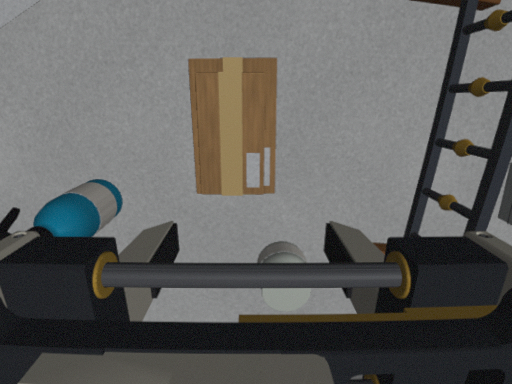

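View pics/a9_scene.png

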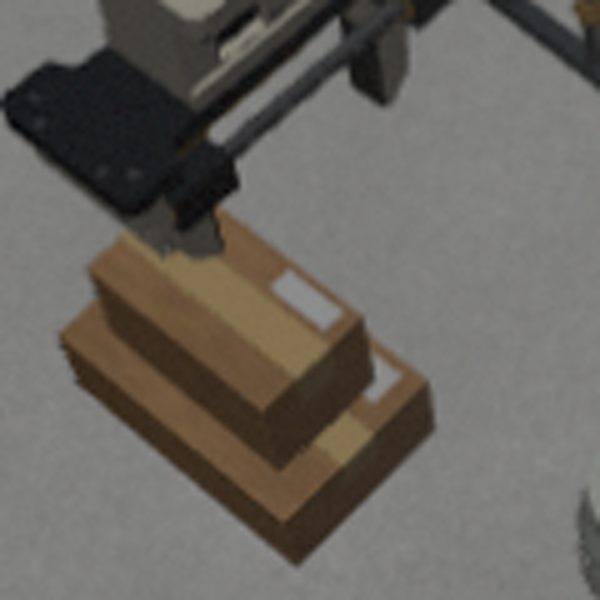

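The tall carton is standing on the base. Its top face is near (235,125) in the wrist view, so I'll zoom in there and measure.

Run:
```python
from h import *
im=cv2.imread("pics/a9_wrist.png")[45:205,175:290]
cv2.imwrite("pics/a9z.png",cv2.convertScaleAbs(cv2.resize(im,None,fx=3.7,fy=3.7,interpolation=cv2.INTER_CUBIC),alpha=1.5))
```

```text
(no output)
```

View pics/a9z.png

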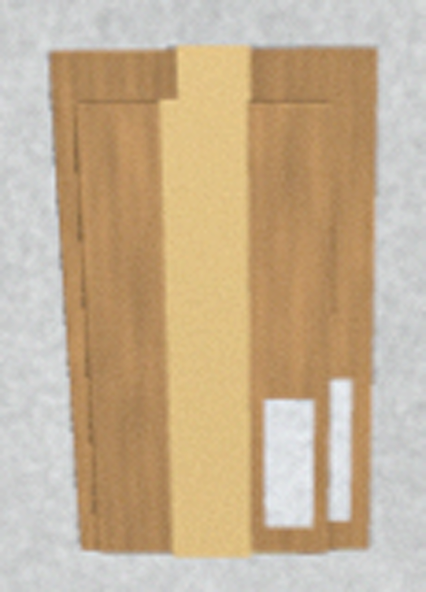

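Run:
```python
from h import *
s=snap("wrist")
z=lambda a:np.array(a)/3.7+[175,45]-.36
quad(s,z([(78,101),(332,102),(327,552),(97,551)]),.11,"tall")
quad(s,z([(50,51),(377,47)]*1+[(369,549),(82,549)]),.05,"base?")
w=plane(s,z([(50,51),(377,47)]),.05);print(w.round(4))
plan([(.535,-.1,.19,181,100),(.4916,.3691,.1,179,100)],vmax=5.6)
```

```text
tall sides [0.0639 0.1193 0.0654 0.1194] c [ 0.5482 -0.2492] ang 2.12 -177.88
base? sides [0.0988 0.1595 0.099  0.1586] c [ 0.5475 -0.2497] ang 2.8 -177.2
[[ 0.4706 -0.3029  0.05  ]
 [ 0.4656 -0.2042  0.05  ]]
t 13.88 pos [ 0.5954 -0.2283  0.1946] yaw -177.63 tilt 0.02 F [-0.3 -0.2  0.2] w 1.003
1.8, 4.4, 0.2, 0 0, 0.01, 100
1.9, 4.3, 0.1, 0 0, 0.01, 100
1.9, 4.3, 0.2, 0 0, 0, 100
  -> [ 0.5353 -0.1001  0.1896] -178.77
0.4, 5.2, 1, 0 0, 0, 100
0.3, 5.2, 1, 0 0, 0.01, 100
0.5, 5.3, 1, 0 0, 0, 100
0.4, 5.2, 1, 0 0, 0.01, 100
0.5, 5.2, 1, 0 0, 0, 100
0.5, 5.2, 1, 0 0, 0.01, 100
0.5, 5.2, 1, 0 0, 0, 100
0.5, 5.2, 1, 0 0, 0, 100
0.5, 5.2, 1, 0 0, 0.01, 100
  -> [0.492  0.3687 0.0996] -181.06
```

Step 1 measures well: tall-to-base offset is about 1 mm and the angle difference about 0.7°. Next is the flat carton.

carry_out(moves=[0.6,2.2,0.1,0,0,0,100,1.0,5.2,0,0,0,0.01,100,1.0,5.2,0,0,0,0.01,100,1.0,5.2,0,0,0,0.01,100,1.0,5.2,0,0,0,0.01,100,1.0,5.2,0,0,0,0.01,100,1.0,5.2,0,0,0,0.01,100,1.0,5.2,0.5,0,0,0,100,1.0,5.2,1.5,0,0,0,100,1.0,5.2,2.0,0,0,0,100,0.5,5.0,2.0,0,0,0,100,0,3,1.5,0,0,0,100])

```text
time_s: 15.38
position: [0.4921, 0.343, 0.1181]
tcp_rot: [0.008, 1.0, 0.0, -0.0]
wrist_force: [0.8, 0.0, 0.1]
gripper_width: 1.001
```

Run:
```python
from h import *
plan([(.492,.3688,.07,179,100)])
```

```text
t 15.38 pos [0.4921 0.343  0.1181] yaw 179.05 tilt 0.02 F [0.8 0.  0.1] w 1.001
0, 1.3, 2.4, 0 0, 0, 100
0.1, 1.3, 2.4, 0 0, 0, 100
  -> [0.4915 0.3691 0.0701] 179.05
```

carry_out(moves=[0,0.5,2,0,0,0,100,0,0,0,0,0,0,100,0,0,0,0,0,0,100])

```text
time_s: 15.75
position: [0.4936, 0.3458, 0.0996]
tcp_rot: [0.009, 1.0, 0.0, 0.0]
wrist_force: [-0.3, -0.2, 0.8]
gripper_width: 1.0
```

Run:
```python
from h import *
plan([(.492,.3688,.06,179,100)])
save(snap("wrist"),"w10.png")
```

```text
t 15.75 pos [0.4936 0.3458 0.0996] yaw 178.94 tilt 0.06 F [-0.3 -0.2  0.8] w 1.0
0.2, 2.3, 4, 0 0, -0, 100
  -> [0.492  0.3688 0.0596] 178.94
```

View pics/w10.png

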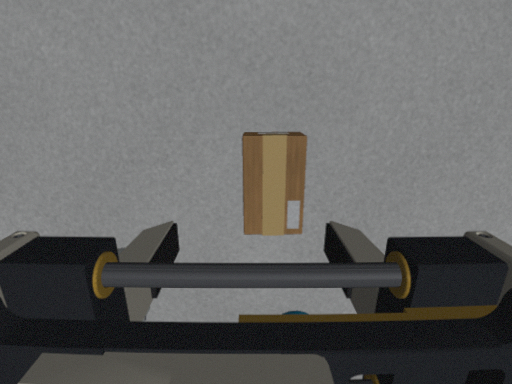

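carry_out(moves=[0.1,1.1,1,0,0,0,100,0.1,1.1,2,0,0,0,100,0,0,2.5,0,0,0,100,0,0,2,0,0,0,100,0,0,1.5,0,0,0,100,0,0,1,0,0,0,100,0,0,0.8,0,0,0,100,0,0,0.5,0,0,0,100,0,0,0,0,0,0,100])

```text
time_s: 16.92
position: [0.4915, 0.3684, -0.0143]
tcp_rot: [0.009, 1.0, 0.0, 0.0]
wrist_force: [-0.4, 0.3, 0.2]
gripper_width: 1.003
```

Run:
```python
from h import *
plan([])
save(snap("wrist"),"w11.png")
s=snap("scene");save(s,"s11.png",(270,60,360,140),7)
```

```text
t 16.93 pos [ 0.4915  0.3684 -0.0143] yaw 178.98 tilt 0.01 F [-0.4  0.3  0.2] w 1.003
```

View pics/s11.png

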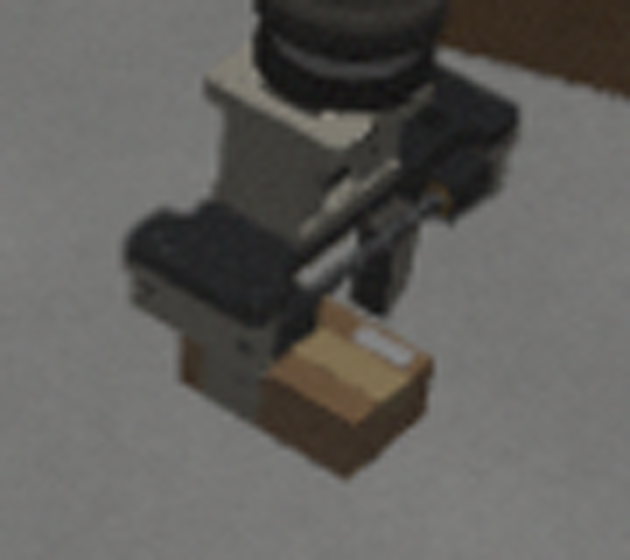

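At TCP z = -14 mm there is still no contact, so the fingers really are about 30 mm short of the nominal TCP. I'll close and lift.

carry_out(moves=[0,0,0,0,0,0,40,0,0,0,0,0,0,40,0,0,0,0,0,0,40,0,0,0,0,0,0,40,0,0,0,0,0,0,40,0,0,0,0,0,0,40])

```text
time_s: 17.77
position: [0.4914, 0.3683, -0.0142]
tcp_rot: [0.009, 1.0, -0.0, 0.0]
wrist_force: [-0.3, -0.5, 1.0]
gripper_width: 0.649
```

carry_out(moves=[0,0,-0.5,0,0,0,40,0,0,-2,0,0,0,40,0,0,-4,0,0,0,40,0,0,-4,0,0,0,40,0,0,-4,0,0,0,40,0,0,-4,0,0,0,40,0,0,-1.5,0,0,0,40,0,0,-0.5,0,0,0,40,0,0,0,0,0,0,40])

```text
time_s: 18.9
position: [0.4909, 0.368, 0.1892]
tcp_rot: [0.009, 1.0, -0.001, -0.001]
wrist_force: [0.0, 0.0, -2.9]
gripper_width: 0.652
```

Run:
```python
from h import *
plan([(.5475,-.2495,.19,182.2,40)])
save(snap("wrist"),"w12.png")
```

```text
t 18.9 pos [0.4909 0.368  0.1892] yaw 178.98 tilt 0.14 F [ 0.   0.  -2.9] w 0.652
-0.5, -4.7, -0, 0 0, -0, 40
-0.5, -4.8, -0, 0 0, -0.01, 40
-0.5, -4.7, -0, 0 0, -0, 40
-0.5, -4.8, -0, 0 0, -0.01, 40
-0.4, -4.7, -0, 0 0, -0, 40
-0.4, -4.8, -0, 0 0, -0.01, 40
-0.4, -4.7, -0, 0 0, -0, 40
-0.4, -4.8, -0, 0 0, -0, 40
-0.4, -4.7, -0.1, 0 0, -0.01, 40
-0.3, -4.8, 0, 0 0, -0, 40
-0.3, -4.8, 0, 0 0, -0.01, 40
-0.3, -4.7, 0, 0 0, -0, 40
-0.3, -4.8, 0, 0 0, -0.01, 40
  -> [ 0.5475 -0.2496  0.1902] 182.42
```

View pics/w12.png

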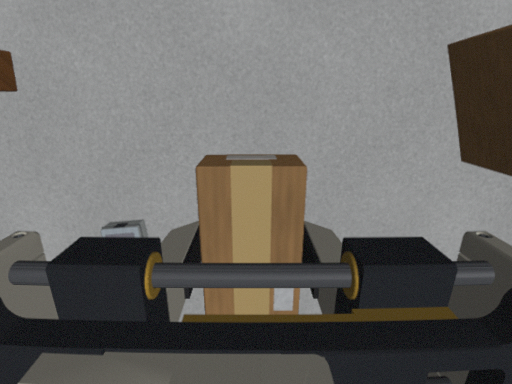

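carry_out(moves=[-0.3,-2.4,0,0,0,0,40,-0.5,-4.8,0,0,0,0,40,-0.5,-5.2,0,0,0,-0.01,40,-0.5,-5.4,0,0,0,-0.01,40,-0.5,-5.4,0,0,0,-0.01,40,-0.5,-5.4,0,0,0,-0.01,40,-0.5,-5.4,0,0,0,-0.01,40,-0.4,-5.4,0,0,0,-0.01,40,-0.4,-5.4,0,0,0,0,40,-0.4,-5.4,0,0,0,0,40,-0.4,-5.2,0,0,0,0,40,-0.3,-4,0,0,0,0,40])

```text
time_s: 20.45
position: [0.5523, -0.2267, 0.1889]
tcp_rot: [-0.02, 1.0, 0.001, -0.001]
wrist_force: [0.5, -0.2, -3.5]
gripper_width: 0.653
```

carry_out(moves=[0,-1,0,0,0,0,40,0,0,0,0,0,0,40,0,0,0,0,0,0,40])

```text
time_s: 20.82
position: [0.5532, -0.2332, 0.1903]
tcp_rot: [-0.022, 1.0, 0.001, -0.0]
wrist_force: [-0.1, 0.4, -3.8]
gripper_width: 0.648
```

Run:
```python
from h import *
s=snap("wrist");save(s,"w13.png")
plan([(.5480,-.2495,.11,182.2,40,2.6)])
T=np.array(s["T_tool_cam"]);f=192/np.tan(np.radians(s["vertical_fov"]/2))
for row in(164,166,168):
    d=T[:3,:3]@np.array([0,(row-s["cy"])/f,1]);t=(-.0503-T[2,3])/d[2];print(row,(T[:3,3]+t*d).round(4))
```

```text
t 20.88 pos [ 0.5534 -0.2332  0.1906] yaw -177.49 tilt 0.05 F [ 0.5 -0.7 -3.6] w 0.645
0.2, -0.4, 2, 0 0, 0, 40
0.1, -0.4, 2, 0 0, 0, 40
0.2, -0.4, 2, 0 0, 0, 40
0.1, -0.4, 2.1, 0 0, 0.01, 40
  -> [ 0.5481 -0.2495  0.1096] -178.07
164 [ 0.0497  0.0009 -0.0503]
166 [ 0.0486  0.0009 -0.0503]
168 [ 0.0475  0.0009 -0.0503]
```

View pics/w13.png

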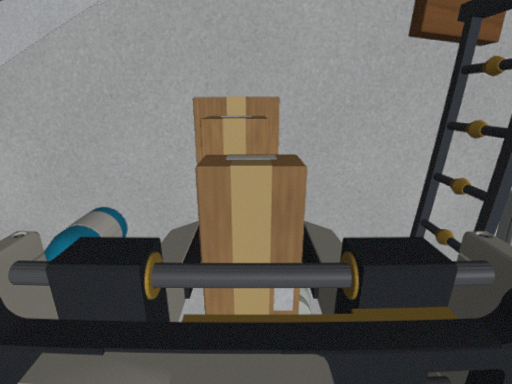

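carry_out(moves=[0.1,-0.4,0.5,0,0,0,40,0.2,-0.4,1.5,0,0,0,40,0.1,-0.4,2,0,0,0,40,0.1,-0.4,2,0,0,0,40,0,0,1.5,0,0,0,40,0,0,0.7,0,0,0,40,0,0,0,0,0,0,40,0,0,0,0,0,0,40])

```text
time_s: 21.88
position: [0.5496, -0.2511, 0.1094]
tcp_rot: [-0.021, 1.0, -0.0, 0.001]
wrist_force: [0.1, 1.4, -3.1]
gripper_width: 0.651
```

Run:
```python
from h import *
plan([(.5480,-.2495,.0965,182.2,40,.5)])
s=snap("scene");save(s,"s14.png",(130,150,250,290),4.2)
```

```text
t 21.88 pos [ 0.5496 -0.2511  0.1094] yaw -177.57 tilt 0.08 F [ 0.1  1.4 -3.1] w 0.651
0, 0.1, 0.4, 0 0, 0, 40
0.1, 0, 0.5, 0 0, 0, 40
0, 0.1, 0.4, 0 0, 0, 40
  -> [ 0.5485 -0.2491  0.0964] -177.57
```

View pics/s14.png

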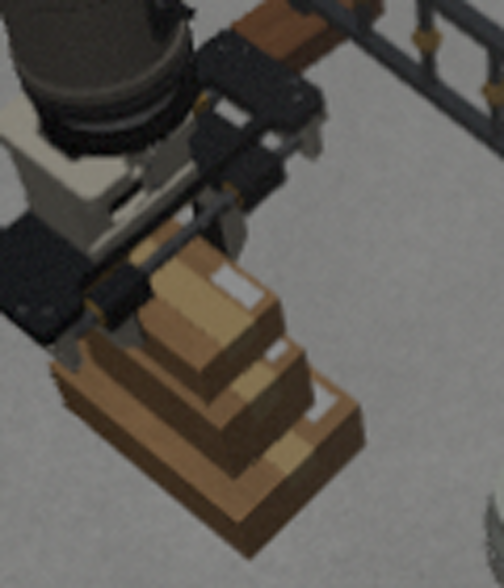

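carry_out(moves=[0,0.1,0.4,0,0,0,40,0.1,0,0.4,0,0,0,40,0,0,0.3,0,0,0,40,0,0,0.1,0,0,0,40,0,0,0,0,0,0,40,0,0,0,0,0,0,40,0,0,0,0,0,0,40])

```text
time_s: 22.8
position: [0.5481, -0.25, 0.0969]
tcp_rot: [-0.021, 1.0, -0.0, 0.0]
wrist_force: [0.5, -0.6, -3.3]
gripper_width: 0.65
```

carry_out(moves=[0,0,0.1,0,0,0,40,0,0,0,0,0,0,40,0,0,0,0,0,0,40,0,0,0,0,0,0,40])

```text
time_s: 23.3
position: [0.5481, -0.25, 0.0958]
tcp_rot: [-0.021, 1.0, -0.0, 0.0]
wrist_force: [0.1, -0.5, -1.4]
gripper_width: 0.648
```

The load dropped again, from -3.3 to -1.4 N, so it has made contact. I'll lower slightly, release and rise.

carry_out(moves=[0,0,0.1,0,0,0,40,0,0,0,0,0,0,40,0,0,0,0,0,0,85,0,0,0,0,0,0,100,0,0,0,0,0,0,100,0,0,0,0,0,0,100,0,0,-1,0,0,0,100,0,0,-3,0,0,0,100,0,0,-4,0,0,0,100,0,0,-2.5,0,0,0,100,0,0,0,0,0,0,100])

```text
time_s: 24.68
position: [0.5491, -0.2506, 0.2025]
tcp_rot: [-0.021, 1.0, -0.001, 0.002]
wrist_force: [0.3, 0.6, -0.9]
gripper_width: 0.999
```

carry_out(moves=[-3,1,0,0,0,0,100,-3,1,0,0,0,0,100,0,0,0,0,0,0,100,0,0,0,0,0,0,100])

```text
time_s: 25.18
position: [0.6062, -0.2274, 0.1986]
tcp_rot: [-0.021, 1.0, 0.0, -0.001]
wrist_force: [0.5, -0.1, -0.3]
gripper_width: 0.998
```

Run:
```python
from h import *
s=snap("wrist");im=s["color"][:,:,::-1];save(s,"w15.png")
plan([(.62,.1,.2,182,100),(.618,.187,.12,184.3,100)])
print([proj(s,[(.548,-.25,z)]).round(0).tolist() for z in(.05,.11,.146)])
cv2.imwrite("pics/w15z.png",cv2.convertScaleAbs(cv2.resize(im[20:220,170:300],None,fx=3,fy=3,interpolation=cv2.INTER_CUBIC),alpha=1.5))
```

```text
t 25.23 pos [ 0.6062 -0.2277  0.199 ] yaw -177.61 tilt 0.09 F [ 0.1 -0.4 -0.2] w 1.0
-0.4, 4.7, -0, 0 0, 0, 100
-0.4, 4.6, -0, 0 0, 0, 100
-0.4, 4.7, -0, 0 0, 0, 100
-0.4, 4.7, -0.1, 0 0, 0, 100
-0.4, 4.6, 0, 0 0, 0, 100
-0.4, 4.7, 0, 0 0, 0.01, 100
-0.3, 4.7, -0, 0 0, -0, 100
  -> [0.62   0.1001 0.2   ] -178.18
-0, 2.9, 2.7, 0 0, -0.01, 100
-0.1, 2.9, 2.6, 0 0, -0.02, 100
-0.1, 2.9, 2.7, 0 0, -0.01, 100
  -> [0.618  0.1872 0.12  ] -175.89
[[[233.0, 121.0]], [[230.0, 125.0]], [[227.0, 128.0]]]
```

View pics/w15z.png

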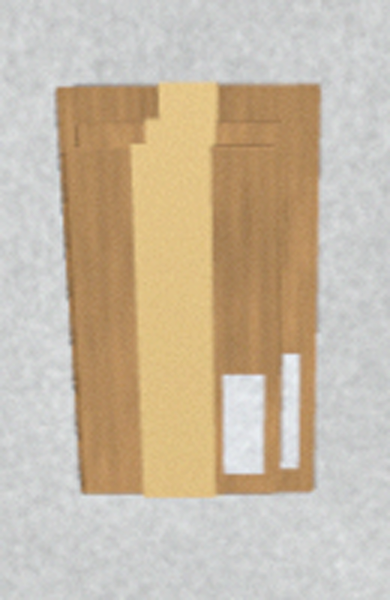

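Run:
```python
from h import *
s=snap("wrist")
z=lambda a:np.array(a)/3.+[170,20]-.33
w=plane(s,z([(172,145.5),(180,497)]),.146);print("flat",w.round(4),np.linalg.norm(w[1]-w[0]),w.mean(0).round(4),np.degrees(np.arctan2(*(w[1]-w[0])[1::-1])))
w=plane(s,z([(78,147),(276,146)]),.146);print(w.round(4),np.linalg.norm(w[1]-w[0]),w.mean(0).round(4),np.degrees(np.arctan2(*(w[1]-w[0])[1::-1]))-90)
w=plane(s,z([(76,124),(280,122)]),.11);print("tall near",w.round(4),w.mean(0).round(4),np.linalg.norm(w[1]-w[0]))
w=plane(s,z([(56,87),(320,86)]),.05);print("base near",w.round(4),w.mean(0).round(4),np.linalg.norm(w[1]-w[0]))
```

```text
flat [[ 0.4995 -0.251   0.146 ]
 [ 0.6001 -0.2468  0.146 ]] 0.10075393703586076 [ 0.5498 -0.2489  0.146 ] 2.415025067167992
[[ 0.5008 -0.2769  0.146 ]
 [ 0.4984 -0.2225  0.146 ]] 0.05442226151979135 [ 0.4996 -0.2497  0.146 ] 2.4943078107125984
tall near [[ 0.4906 -0.2842  0.11  ]
 [ 0.4875 -0.2205  0.11  ]] [ 0.489  -0.2523  0.11  ] 0.06378797361206755
base near [[ 0.4706 -0.303   0.05  ]
 [ 0.4664 -0.2041  0.05  ]] [ 0.4685 -0.2535  0.05  ] 0.09897902274357948
```

carry_out(moves=[-0.2,2.4,-0.2,0,0,0,100,-0.4,4.7,0,0,0,0,100,-0.4,4.7,0,0,0,0,100,-0.4,4.7,0,0,0,0,100,-0.4,4.7,0,0,0,0,100,-0.4,4.7,0,0,0,0,100,-0.4,4.7,0,0,0,0,100,-0.3,3.5,0,0,0,0,100,-0.3,3,0,0,0,-0.01,100,0,2,0,0,0,-0.02,100,0,0,0,0,0,0,100])

```text
time_s: 26.65
position: [0.6217, 0.166, 0.2019]
tcp_rot: [-0.037, 0.999, 0.0, 0.0]
wrist_force: [0.0, 0.2, 0.2]
gripper_width: 1.003
```

Run:
```python
from h import *
s=snap("wrist");save(s,"w16.png")
plan([(.618,.187,.12,184.3,100,3)])
save(snap("top"),"t16.png")
```

```text
t 26.7 pos [0.622  0.1647 0.2019] yaw -175.81 tilt 0.02 F [0.6 1.  0.2] w 1.001
0.1, 0.8, 2.7, 0 0, -0, 100
0.1, 0.7, 2.8, 0 0, -0, 100
0, 0.8, 2.7, 0 0, -0, 100
  -> [0.6183 0.1875 0.1199] -175.81
```

View pics/w16.png

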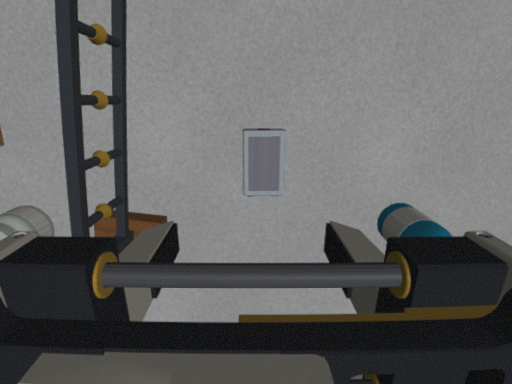

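View pics/t16.png

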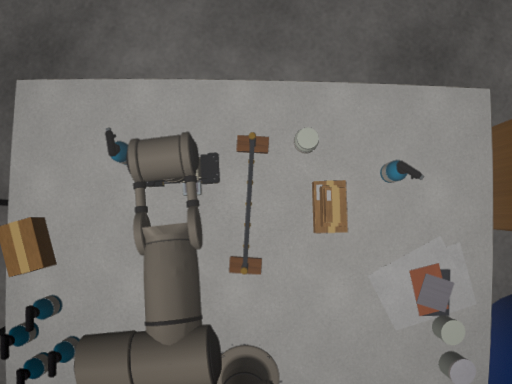

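Run:
```python
from h import *
s=snap("scene");save(s,"s16.png",(200,0,450,190),3.2)
t=snap("top")
print("bottle base z0",plane(t,[(126,157)],0.0),"mid .06",plane(t,[(122,152)],.1),"head",plane(t,[(110,135)],.16))
for z in(.2,.3,.4,.5):print(z,plane(t,[(128,157),(198,157),(163,135),(163,182)],z).round(3).tolist())
w=snap("wrist")
print("case c",plane(w,np.array([(243,129),(284,129),(284,195),(244,195)]),.03).round(4).tolist())
quad(w,np.array([(243,129.5),(283.5,129.5),(284,195),(244,195)]),.03,"case")
```

```text
bottle base z0 [[0.69264016 0.39895663 0.        ]] mid .06 [[0.69489924 0.38314479 0.1       ]] head [[0.7357288 0.4032525 0.16     ]]
0.2 [[0.667, 0.336, 0.2], [0.671, 0.139, 0.2], [0.731, 0.239, 0.2], [0.6, 0.234, 0.2]]
0.3 [[0.655, 0.307, 0.3], [0.658, 0.127, 0.3], [0.713, 0.218, 0.3], [0.592, 0.214, 0.3]]
0.4 [[0.642, 0.279, 0.4], [0.645, 0.114, 0.4], [0.695, 0.198, 0.4], [0.585, 0.194, 0.4]]
0.5 [[0.629, 0.251, 0.5], [0.632, 0.101, 0.5], [0.678, 0.177, 0.5], [0.577, 0.173, 0.5]]
case c [[0.5766, 0.1506, 0.03], [0.5729, 0.2033, 0.03], [0.6622, 0.2127, 0.03], [0.6661, 0.1575, 0.03]]
case sides [0.0522 0.0892 0.0553 0.0891] c [0.6198 0.1809] ang 5.44 -174.56
```

View pics/s16.png

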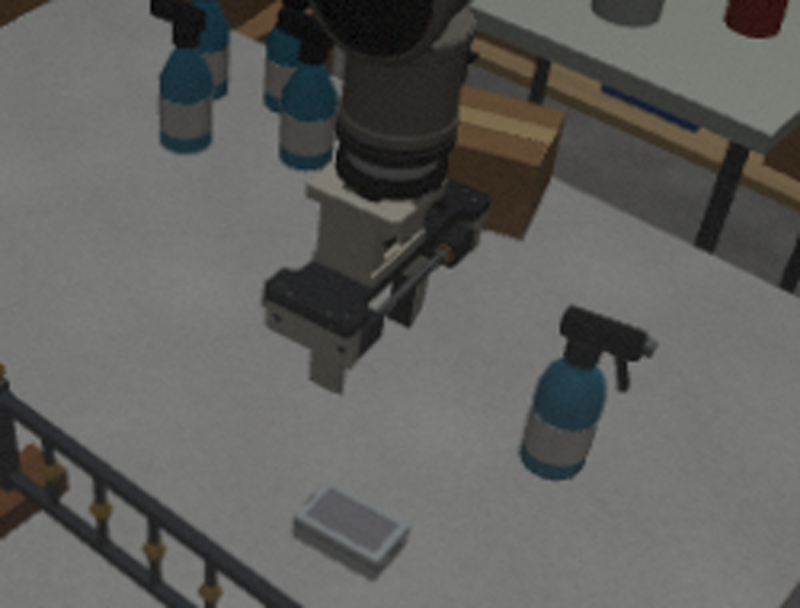

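carry_out(moves=[0.1,0.8,1.5,0,0,0,100,0.1,0.7,2.7,0,0,0,100,0,0.4,2.7,0,0,0,100,0,0,1.5,0,0,0,100,0,0,0,0,0,0,100,0,0,0,0,0,0,100,0,0,0,0,0,0,100])

```text
time_s: 27.78
position: [0.6197, 0.1833, 0.1189]
tcp_rot: [-0.036, 0.999, 0.0, 0.001]
wrist_force: [-1.3, -0.2, 1.1]
gripper_width: 0.999
```

Run:
```python
from h import *
s=snap("wrist")
plan([])
im=s["color"][:,:,::-1][90:270,190:320]
cv2.imwrite("pics/w17z.png",cv2.convertScaleAbs(cv2.resize(im,None,fx=3.3,fy=3.3,interpolation=cv2.INTER_CUBIC),alpha=1.5))
```

```text
t 27.82 pos [0.6196 0.1833 0.1188] yaw -175.88 tilt 0.11 F [-0.5  0.6 -0.6] w 1.0
```

View pics/w17z.png

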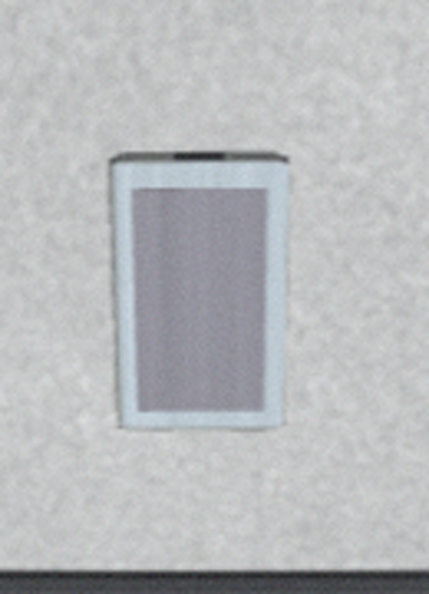

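Run:
```python
from h import *
s=snap("wrist");print(s["obs"]["position"])
quad(s,np.array([(112,162),(290,162),(286,427),(119,427)])/3.3+[190,90]-.35,.03,"case")
```

```text
[0.61960228 0.18330861 0.11877499]
case sides [0.0543 0.0877 0.0556 0.0877] c [0.6187 0.1839] ang 4.41 -175.59
```

carry_out(moves=[0.1,0,1.5,0,0,0,100,0,0,2.8,0,0,0,100,0,0,2.8,0,0,0,100,0,0,2.2,0,0,0,100,0,0,1.5,0,0,0,100,0,0,1,0,0,0,100,0,0,0.8,0,0,0,100,0,0,0.7,0,0,0,100,0,0,0.4,0,0,0,100,0,0,0.3,0,0,0,100,0,0,0,0,0,0,100,0,0,0,0,0,0,100])

```text
time_s: 29.38
position: [0.6182, 0.1833, -0.022]
tcp_rot: [-0.036, 0.999, 0.0, 0.0]
wrist_force: [-0.1, 0.3, -0.1]
gripper_width: 1.005
```

Run:
```python
from h import *
plan([])
save(snap("scene"),"s18.png",(260,100,370,200),6)
```

```text
t 29.38 pos [ 0.6182  0.1833 -0.022 ] yaw -175.86 tilt 0.03 F [-0.1  0.3 -0.1] w 1.005
```

View pics/s18.png

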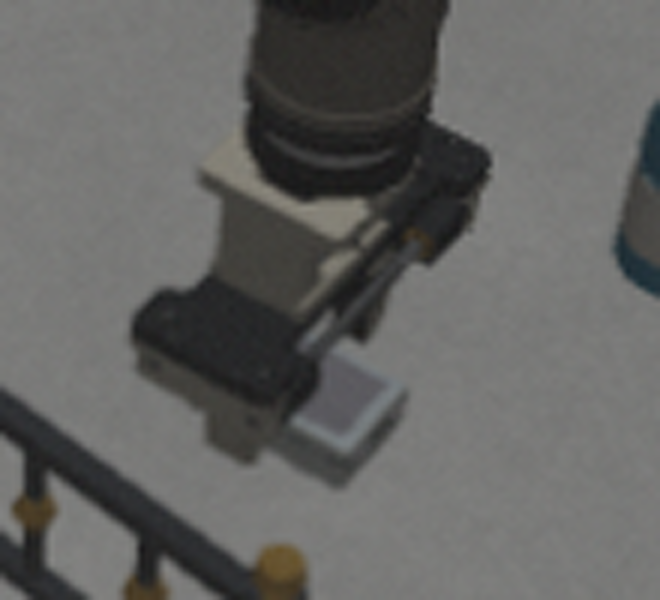

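carry_out(moves=[0,0,0,0,0,0,35,0,0,0,0,0,0,35,0,0,0,0,0,0,35,0,0,0,0,0,0,35,0,0,0,0,0,0,35,0,0,0,0,0,0,35,0,0,0,0,0,0,35])

```text
time_s: 30.3
position: [0.618, 0.1832, -0.0223]
tcp_rot: [-0.036, 0.999, -0.0, -0.0]
wrist_force: [-0.0, -0.8, 0.1]
gripper_width: 0.606
```

carry_out(moves=[0,0,-0.3,0,0,0,35,0,0,-1.5,0,0,0,35,0,0,-3,0,0,0,35,0,0,-4,0,0,0,35,0,0,-4,0,0,0,35,0,0,-4,0,0,0,35,0,0,-2.5,0,0,0,35,0,0,-0.7,0,0,0,35,0,0,0,0,0,0,35,0,0,0,0,0,0,35])

```text
time_s: 31.55
position: [0.6172, 0.1831, 0.1761]
tcp_rot: [-0.036, 0.999, -0.0, -0.001]
wrist_force: [0.0, -0.8, -4.1]
gripper_width: 0.604
```

Run:
```python
from h import *
s=snap("wrist");save(s,"w19.png")
plan([(.549,-.249,.178,182.4,35)])
save(snap("scene"),"s19.png",(250,30,390,150),5)
T=np.array(s["T_tool_cam"]);f=192/np.tan(np.radians(s["vertical_fov"]/2))
for row in(170,172,174,176,178,180):
    d=T[:3,:3]@np.array([0,(row-s["cy"])/f,1]);t=(-.052-T[2,3])/d[2];print(row,(T[:3,3]+t*d).round(4))
```

```text
t 31.6 pos [0.6173 0.1832 0.1761] yaw -175.86 tilt 0.16 F [-0.4 -1.  -3.6] w 0.609
1.1, -4.7, -0, 0 0, 0, 35
1.1, -4.8, -0, 0 0, 0.01, 35
1.1, -4.7, -0.1, 0 0, 0, 35
1, -4.8, 0, 0 0, 0, 35
1.1, -4.7, -0, 0 0, 0.01, 35
1, -4.8, -0, 0 0, 0, 35
1, -4.7, -0, 0 0, 0, 35
1, -4.8, -0.1, 0 0, 0.01, 35
1, -4.7, 0, 0 0, 0, 35
  -> [ 0.5486 -0.2486  0.1781] -177.58
170 [ 0.0468  0.0009 -0.052 ]
172 [ 0.0457  0.0009 -0.052 ]
174 [ 0.0446  0.0009 -0.052 ]
176 [ 0.0436  0.0009 -0.052 ]
178 [ 0.0425  0.0009 -0.052 ]
180 [ 0.0414  0.0009 -0.052 ]
```

View pics/w19.png

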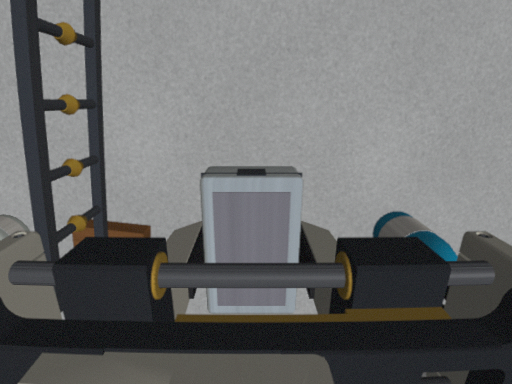

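View pics/s19.png

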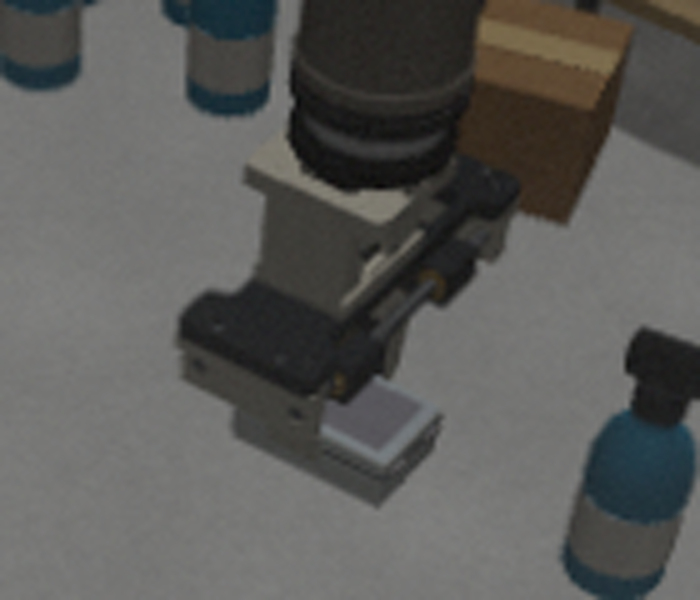

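carry_out(moves=[0.5,-2.2,0,0,0,0,35,1.0,-4.5,0,0,0,0.01,35,1.1,-4.8,0,0,0,0.01,35,1.1,-4.8,0,0,0,0,35,1.1,-4.8,0,0,0,0.01,35,1.0,-4.8,0,0,0,0,35,1.0,-4.8,0,0,0,0,35,1.0,-4.8,0,0,0,0,35,0.8,-4.0,0,0,0,0,35,0.5,-2.2,0,0,0,0,35,0,0,0,0,0,0,35,0,0,0,0,0,0,35])

```text
time_s: 33.15
position: [0.5486, -0.2369, 0.1776]
tcp_rot: [-0.021, 1.0, 0.0, -0.0]
wrist_force: [-0.7, 0.9, -3.7]
gripper_width: 0.61
```

Run:
```python
from h import *
s=snap("wrist");save(s,"w20.png")
plan([(.549,-.249,.135,182.4,35,2)])
```

```text
t 33.2 pos [ 0.5488 -0.2366  0.1777] yaw -177.51 tilt 0.04 F [ 0.7  0.5 -3.6] w 0.605
0, -0.4, 1.4, 0 0, 0, 35
0, -0.4, 1.4, 0 0, 0, 35
0, -0.4, 1.5, 0 0, 0, 35
  -> [ 0.5493 -0.2486  0.1347] -177.51
```

View pics/w20.png

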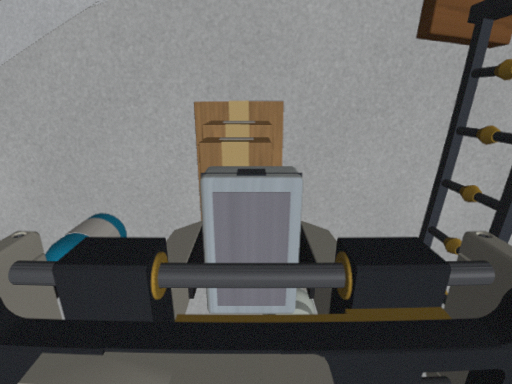

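carry_out(moves=[0,-0.4,0,0,0,0,35,0,-0.4,0.3,0,0,0,35,0,-0.4,0.7,0,0,0,35,0,0,0.8,0,0,0,35,0,0,0.8,0,0,0,35,0,0,0.6,0,0,0,35,0,0,0.4,0,0,0,35,0,0,0,0,0,0,35,0,0,0,0,0,0,35,0,0,0,0,0,0,35])

```text
time_s: 34.45
position: [0.5493, -0.25, 0.142]
tcp_rot: [-0.021, 1.0, -0.0, 0.0]
wrist_force: [-0.0, 0.7, -3.6]
gripper_width: 0.608
```

Run:
```python
from h import *
s=snap("wrist");save(s,"w21.png")
plan([(.549,-.249,.135,182.4,35,2)])
save(snap("scene"),"s21.png",(130,130,260,290),3.7)
save(snap("top"),"t21.png",(280,110,440,260),4)
im=s["color"][:,:,::-1]
cv2.imwrite("pics/w21z.png",cv2.convertScaleAbs(cv2.resize(im[90:250,180:320],None,fx=4,fy=4,interpolation=cv2.INTER_CUBIC)[:600],alpha=1.5))
```

```text
t 34.5 pos [ 0.5493 -0.2499  0.142 ] yaw -177.58 tilt 0.03 F [-0.6 -0.2 -3.3] w 0.605
0, 0.1, 0.7, 0 0, 0, 35
  -> [ 0.5493 -0.2489  0.135 ] -177.58
```

View pics/w21z.png

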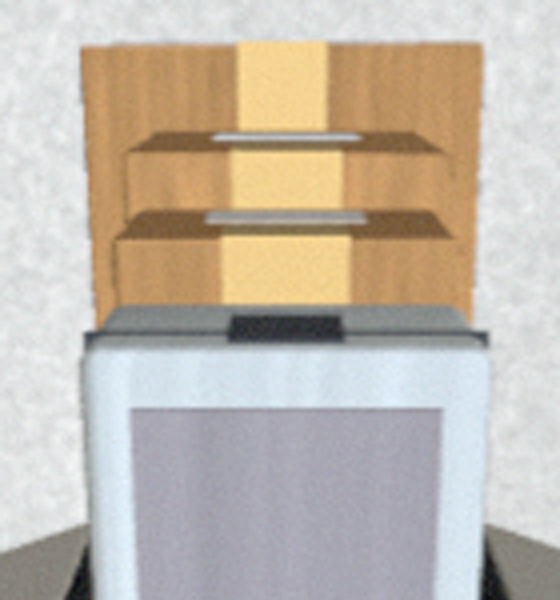

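View pics/s21.png

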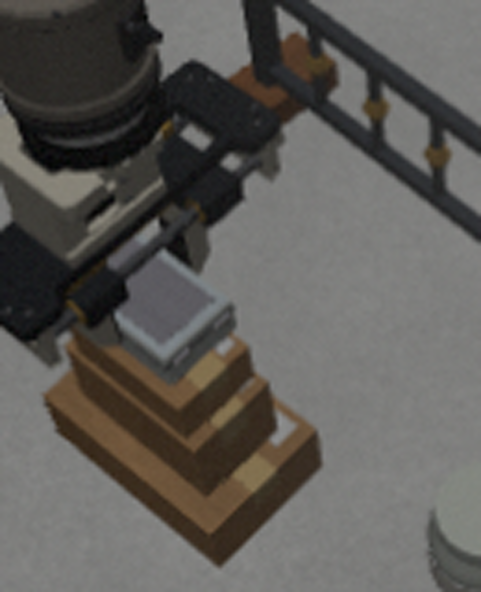

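View pics/t21.png

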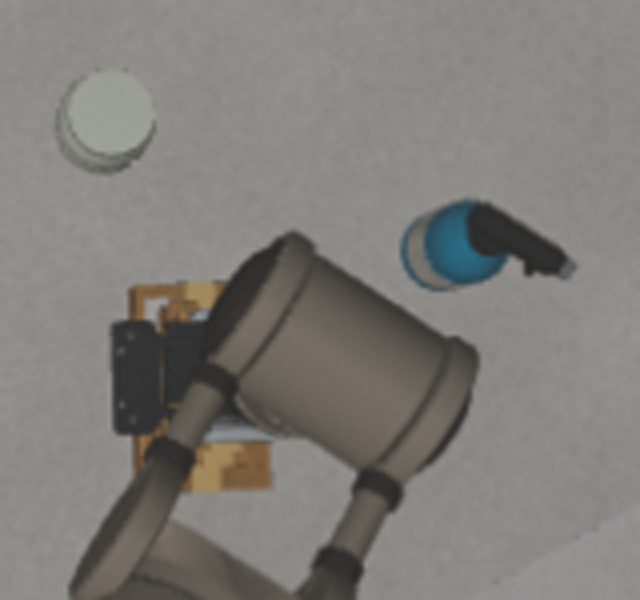

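carry_out(moves=[0,0.1,0.3,0,0,0,35,0,0,0.3,0,0,0,35,0,0,0.1,0,0,0,35,0,0,0,0,0,0,35,0,0,0,0,0,0,35,0,0,0,0,0,0,35,0,0,0,0,0,0,35,0,0,0,0,0,0,35,0,0,0,0,0,0,35])

```text
time_s: 35.72
position: [0.5491, -0.2488, 0.1347]
tcp_rot: [-0.021, 1.0, 0.0, 0.0]
wrist_force: [0.9, -0.3, -3.6]
gripper_width: 0.607
```

Run:
```python
from h import *
s=snap("wrist");im=s["color"][:,:,::-1]
plan([]);print(get_obs()["qvel"].round(4))
s=snap("scene");k=s["color"][:,:,::-1]
cv2.imwrite("pics/s22.png",cv2.convertScaleAbs(cv2.resize(k[180:265,135:225],None,fx=7,fy=7,interpolation=cv2.INTER_CUBIC),alpha=1.6))
H=lambda a:((proj(s,a)-[135,180])*7).round().tolist()
u=np.array([np.cos(np.radians(2.4)),np.sin(np.radians(2.4))]);v=np.array([-u[1],u[0]]);c=np.array([.5493,-.249])
def P(L,W,z):return [np.r_[c+a*L/2*u+b*W/2*v,z] for a,b in((1,1),(1,-1),(-1,-1))]
print("case bottom@.157",H(P(.09,.056,.157)),"flat top",H(P(.1,.06,.146)),"case top",H(P(.09,.056,.187)))
```

```text
t 35.77 pos [ 0.5492 -0.2488  0.1347] yaw -177.58 tilt 0.01 F [ 0.1 -0.2 -3.4] w 0.605
[ 0.0012  0.001  -0.0008 -0.0009 -0.0011  0.    ]
case bottom@.157 [[416.0, 277.0], [289.0, 393.0], [96.0, 239.0]] flat top [[436.0, 300.0], [301.0, 425.0], [88.0, 253.0]] case top [[404.0, 223.0], [273.0, 341.0], [76.0, 185.0]]
```

View pics/s22.png

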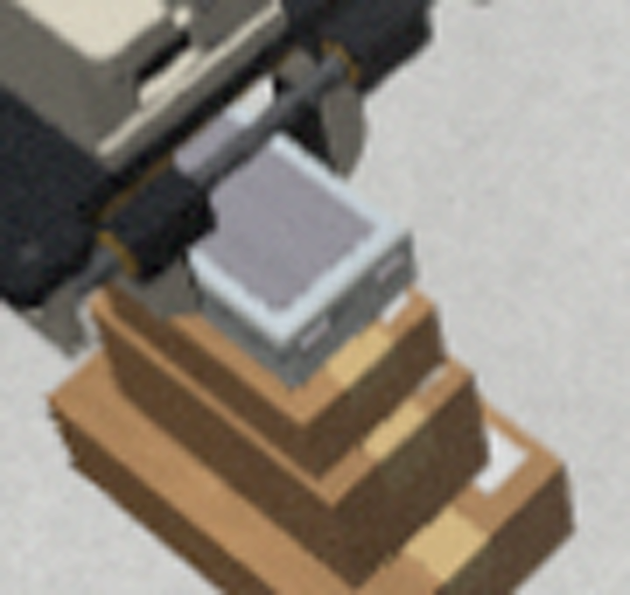

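The pictures match the predicted corners to about 1 px. The gripper carries the full load (-3.4 N) and everything is still, so I'm handing the job in.

```bash
python3 -c "
from bench import *
print(close_job()); o=get_obs();print(o['position'],o['wrist_force'],o['gripper_width'],o['time_s'])"
```

```text
the job is handed in; nothing more can be done
None
the job is handed in; nothing more can be done
```

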